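Fence a sample tile with a straightedge from its tilting holder

TASK

Press down the end of the aluminium straightedge at the wide end of its blue holder so that it tips fully up and stays there, lift it out by the raised part, and lay it flat on the black stage, without letting it fall, lengthwise along the blue-striped edge of the white tile and roughly centred on it. Push it flush against that whole edge and let go of it, and only then swing the red-knobbed clip round over the top of it as far as it goes. Leave the bottle, the beaker, the tip box and the vial rack where they stand.

Things in the scene. Friction and masses are not known exactly. Their poses are not given: they have to be found in the camera images.
- straightedge_center (a point): Centre (half-way up) of the loose aluminium straightedge, a bar 200 long (x) x 26 wide (y) x 28 high (z) mm with orange end caps, 0.1 to 0.2 kg. It starts level in the blue holder, top flush with the rim, x axis pointing from the press end to the end that rises. The pocket leaves 3 mm beside it, so it can be taken only once tipped up.
- holder: Blue fixed holder, 240 (x) x 64 (y) x 62 mm high, origin at the centre of its underside. Its open-topped pocket along x is 32 wide between 16 thick walls; over the 72 mm at the -x (press) end it widens to 48 between 8 thick walls, and that end is open above 12 mm height. The straightedge starts centred in it within 2 mm, press end at x = -100.
- cradle (a joint): Tilt (rad) of the black 24 wide cradle under the straightedge: 0 level, stop at 0.52 (fully tipped). Hinge axis along the holder's y, at its x = -55, height 34 (the level straightedge's underside); the straightedge tilts with it, +x end rising. Stiff: stays where it is left, also under load; pressing near the press end takes 5 to 10 N. A lip stops sliding.
- stage: Black flat stage plate fixed to the bench, top 12 mm above its origin; it reaches from x = -130 to 150 and y = -110 to 90 mm about its origin.
- tile_edge (a point): Middle of the foot of the blue-striped long edge of the white ceramic tile, on the stage's top. The tile is stuck to the stage, 110 long (x) x 70 (y) x 8 mm high, and extends from this point to +y; the edge runs along x and faces -y. The straightedge is to lie on the -y side, its side face against this edge.
- clip (a joint): Swing (rad) of the steel clip arm about its vertical pivot: near 0 parked, pointing along the stage's +x clear of the straightedge's place; grows anticlockwise seen from above; stop at 1.6, where it points along the stage's +y over the straightedge. Light friction (about 1 N at the knob), stays where it is left.
- clip_knob (a point): Middle of the clip's upright red knob, 14 mm in diameter, 26 high, 50 mm from the pivot, bottom of the knob 37 above the stage's top. The arm is 75 long from pivot to tip and 16 wide, its underside is 31 above the stage's top, so it passes 3 mm above the straightedge.
- clip_pivot (a point): Clip's pivot axis, at the underside of its arm: stage x = 60, y = -85 mm. A 12 mm post stands below it.
- reagent_bottle: White bottle with green cap, 50 mm diameter, 110 high, origin under its centre. Leave alone.
- beaker: Clear beaker, 60 mm diameter, 70 high, origin under its centre. Leave alone.
- tip_box: Blue box with yellow dots, 110 (x) x 75 (y) x 55 mm, origin under its centre. Leave alone.
- vial_rack: White block with green caps, 110 (x) x 75 (y) x 55 mm, origin under its centre. Leave alone.
- straightedge: The same straightedge; origin at the centre of its underside.
Things that resemble listed ones, but are neither listed nor needed, are in the scene too. Of the things shaped like the straightedge, the aluminium one is meant.

How it is judged:
On the way, in this order (a step that is already met when the one before it is completed fails the run):
1. the straightedge is tipped up in its holder (value of joint cradle above 0.4 rad and angle between straightedge_center's own z axis and vertical above 0.36 rad and horizontal distance between straightedge_center and holder below 0.04 m), for 0.2 s.
2. the straightedge is lifted out of the holder in the gripper (contact force between the fingers and straightedge above 1 N and contact force between straightedge and holder below 0.05 N and distance of straightedge_center from where it was at the start of the episode above 0.07 m), for 0.1 s.
3. the straightedge lies flat, flush along the striped edge and released, with the clip still open (y of straightedge_center in the frame of tile_edge between -0.0155 and -0.01 m and angle between the x axis of straightedge_center and the x axis of tile_edge, either way round below 0.025 rad and x of straightedge_center in the frame of tile_edge between -0.03 and 0.03 m and z of straightedge_center in the frame of tile_edge below 0.0165 m and angle between the z axis of straightedge_center and the z axis of tile_edge, either way round below 0.04 rad and contact force between the fingers and straightedge below 0.1 N and value of joint clip below 0.6 rad), for 0.2 s.
4. the clip is swung over the straightedge (value of joint clip above 1.25 rad), for 0.1 s.
At the end, for the whole second after the job is handed in: The straightedge lies flat on the stage and at rest, its side against the blue-striped tile edge (gap under 2.5 mm, parallel within 1.4 degrees, its middle within 30 mm of the edge's middle), released, with the clip swung over it past 1.25 rad (y of straightedge_center in the frame of tile_edge between -0.0155 and -0.01 m and angle between the x axis of straightedge_center and the x axis of tile_edge, either way round below 0.025 rad and x of straightedge_center in the frame of tile_edge between -0.03 and 0.03 m and z of straightedge_center in the frame of tile_edge below 0.0165 m and angle between the z axis of straightedge_center and the z axis of tile_edge, either way round below 0.04 rad and value of joint clip above 1.25 rad and linear speed of straightedge below 0.01 m/s); the robot touches nothing.
It fails at once if the straightedge was let fall from a height (contact force between straightedge and anything else below 0.01 N and distance of straightedge_center from where it was at the start of the episode above 0.05 m and z of straightedge_center in the frame of stage above 0.051 m).
It fails at once if the reagent bottle was shifted or tipped (distance of reagent_bottle from where it was at the start of the episode above 0.025 m or angle between reagent_bottle's own z axis and vertical above 0.3 rad).
It fails at once if the beaker was shifted or tipped (distance of beaker from where it was at the start of the episode above 0.025 m or angle between beaker's own z axis and vertical above 0.3 rad).
It fails at once if the tip box was shifted or tipped (distance of tip_box from where it was at the start of the episode above 0.025 m or angle between tip_box's own z axis and vertical above 0.3 rad).
It fails at once if the vial rack was shifted or tipped (distance of vial_rack from where it was at the start of the episode above 0.025 m or angle between vial_rack's own z axis and vertical above 0.3 rad).
It also fails if it takes over 58 s, if anything falls off the work surface, if the arm or the gripper's body presses on something with over 40 N, if the wrist force passes 120 N, or if a joint passes its speed limit or range.

ROBOT

A 6-joint arm with a two-finger parallel gripper is mounted at the origin on the work surface. World frame = base frame: x ahead of the robot, y to its left, z up, the work surface at z = 0. Lengths are in m, angles in rad, forces in N, time in s.
With the tool pointing down it reaches from about 0.35 to 0.975 m from the base axis. Payload 4.9 kg.
Tool frame: the origin (TCP) lies at the very end of the fingers, on their centre line; the grasp point (between the pads) lies 19 mm behind it; z points along the fingers, x is the direction in which the jaws open and shut, and the axes are right-handed (so a half turn about z gives the same grasp; the last joint's range is limited). The gripper opens to 85 mm and grips with 20 to 120 N. Pads are 22 mm wide; open, the fingers measure 114 mm over their backs; the gripper's body (76 mm by 85 mm) begins 54 mm behind the grasp point. The pads swing forward as they close: fully open they stand 13 mm farther back than shut.
Start: joints at [-1.39, 0.053, 1.613, -0, 1.476, -0.119], TCP at [0.185, -0.597, 0.193] pointing down, gripper open.
Joint ranges: [-3.01, 3.01], [-1.01, 2.22], [0.06, 2.58], [-1.02, 4.17], [0.09, 2.62], [-3.14, 3.14]. Speed limits (rad/s): [2.57, 2.57, 3.14, 3.14, 3.14, 3.14].

INTERFACE

Orientations are given as a unit quaternion [w, x, y, z].
In Python, from plant import * gives the robot as it stands.
- The arm moves only by the shell command python3 -m inch 'ROWS'. ROWS is text: rows parted by semicolons, each of 7 numbers parted by spaces: the shift along the tool's x, y, z in m, then the turn, a rotation vector about the tool's x, y, z in rad, then the closure, from 0 (fully open) to 1 (shut). A call has 1 to 10 rows; each row shifts and turns the commanded pose from where the row before left it, along the tool's axes as they then stand; what a row does not reach is not made up. A row lasts 1/12 s, in which the tool goes at most 41.7 mm and 7.16 degrees, less where a joint would pass 70% of its speed; a pose out of reach is approached as far as the arm can. A call with a gripper value outside its range is refused whole. The fingers move at their own pace and stop on an object; the grip force is fixed at half the most. Time passes only in rows, so rows that do not move let the fingers close. It gives the time, the measured TCP pose, the force and the opening at its end, in the units of the state.
- state(): the state, without advancing time (a new reading comes with each control period).
- grab_frame(name): name is "side" or "top" or "wrist"; returns the picture (480x640x3 uint8, blue, green, red); there is no depth.
- camera_info(name): a dict with "vertical_fov" (degrees; the focal length in pixels is half the picture's height over the tangent of half this angle, whatever the lens; pixels are square), "cx", "cy" (the principal point, pixels), "origin" and "rotation" of the camera in the world. Camera axes: x right, y down, z forward; pixel columns grow to the right and rows downward; lengths in m; the calibration is good to about 2 mm. A picture is of the moment at which its call begins: read the wrist's pose just before it. camera_info takes no time and is no camera call; for the wrist camera it gives the pose at the moment of the call.
- job_done(): hands the job in, once; it reports no verdict.
The state is a dict: "time": time; "joint_pos": joint angles; "joint_vel": joint speeds; "joint_efforts": joint torques, N m; "tool_pos": TCP position; "tool_rot": TCP orientation; "contact_force": force on the tool from outside, world axes, zero at the start; "ft_torque": the same for the moment, N m; "gripper_width": opening from 0.0 (shut) to 1.0 (fully open).
Only numpy, scipy, OpenCV 4.12 (cv2) and the standard library are available. Lean on these libraries where they do the work, as an engineer would, in place of code of your own. Each camera call takes 0.05 s, during which the arm holds its last target.

## Working session

There is one attempt and no reset: what is moved stays moved. The work goes in short steps, Python scripts to look and compute and a shell command to move; the robot and the scene stay as the last step left them, time stands still between calls to the robot, and variables do not carry over. Pictures are saved under pics/ and viewed, and the job is handed in when it is done.

```bash
ls; mkdir -p pics; cat > h.py <<'E'
from plant import *
import numpy as np, cv2
from scipy.spatial.transform import Rotation as R
def K(n):
    c=camera_info(n); f=240/np.tan(np.radians(c["vertical_fov"])/2)
    return c,f
def ray(n,u,v,c=None):
    if c is None: c=camera_info(n)
    f=240/np.tan(np.radians(c["vertical_fov"])/2)
    d=np.array(c["rotation"])@np.array([(u-c["cx"])/f,(v-c["cy"])/f,1.0])
    return np.array(c["origin"]),d/np.linalg.norm(d)
def onz(n,u,v,z,c=None):
    o,d=ray(n,u,v,c); return o+d*(z-o[2])/d[2]
def proj(n,p,c=None):
    if c is None: c=camera_info(n)
    f=240/np.tan(np.radians(c["vertical_fov"])/2)
    q=np.array(c["rotation"]).T@(np.array(p)-np.array(c["origin"]))
    return np.array([c["cx"]+f*q[0]/q[2],c["cy"]+f*q[1]/q[2]])
def toolR():
    w,x,y,z=state()["tool_rot"]; return R.from_quat([x,y,z,w])
E
python3 - <<'E'
from h import *
for n in ("side","top","wrist"):
    c=camera_info(n); print(n,c)
    cv2.imwrite(f"pics/{n}0.png",grab_frame(n))
print(state())
E
```

```text
pics
side {'vertical_fov': 55.92776680926884, 'cx': 315.94475554311373, 'cy': 238.25257103199897, 'origin': array([0.47982817, 0.87760673, 0.97153143]), 'rotation': array([ 0.00459415, -0.02269389,  0.92741471, -0.37331734])}
top {'vertical_fov': 50.209230682747965, 'cx': 315.8945597947315, 'cy': 236.35201849525725, 'origin': array([0.33131093, 0.02148487, 1.505312  ]), 'rotation': array([-0.04703491,  0.70825751, -0.70272249,  0.04837468])}
wrist {'vertical_fov': 69.24552641161448, 'cx': 324.41766632086467, 'cy': 237.45208522129633, 'origin': array([ 0.25091497, -0.57617965,  0.37346781]), 'rotation': array([ 0.11065239,  0.79735755, -0.58749877, -0.08259654])}
{'time': 0.15, 'joint_pos': array([-1.38998071e+00,  5.32638886e-02,  1.61395196e+00, -8.17818860e-06,
        1.47599947e+00, -1.19010666e-01]), 'joint_vel': array([-0.00050911, -0.00153112, -0.00469404, -0.0013531 , -0.0004146 ,
        0.00106536]), 'joint_efforts': array([ 1.68157308e-04, -3.94242632e+01, -3.70720589e+01, -9.95250798e-05,
        4.70194122e-03,  1.98087008e-05]), 'tool_pos': array([ 0.18449061, -0.59658757,  0.19172501]), 'tool_rot': array([-5.52733870e-04,  8.04783865e-01, -5.93567412e-01, -5.93939389e-04]), 'contact_force': array([-0.49697223, -0.05840679,  0.70204251]), 'ft_torque': array([-0.02092362, -0.00522945, -0.00064151]), 'gripper_width': 1.0002783134908801}
```

```bash
python3 - <<'E'
s=open('h.py').read()
s=s.replace('np.array(c["rotation"])','Rm(c)').replace('def K(n)','def Rm(c):\n    w,x,y,z=c["rotation"]; return R.from_quat([x,y,z,w]).as_matrix()\ndef K(n)')
open('h.py','w').write(s)
E
```

```text
(no output)
```

View pics/top0.png

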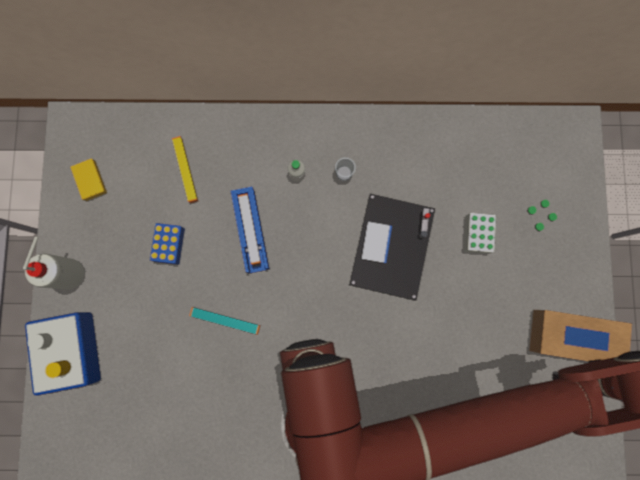

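View pics/side0.png

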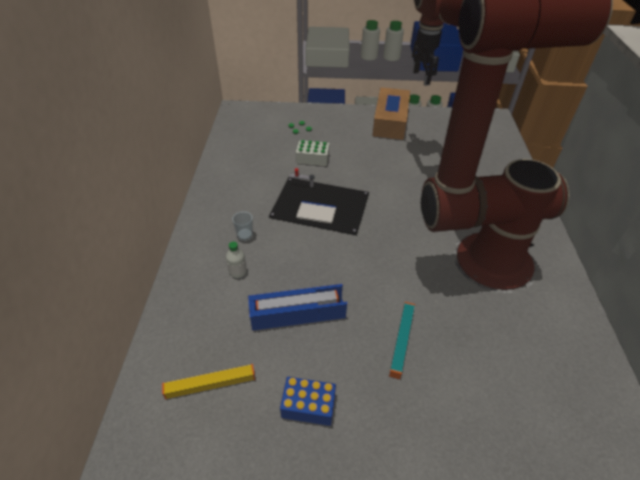

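View pics/wrist0.png

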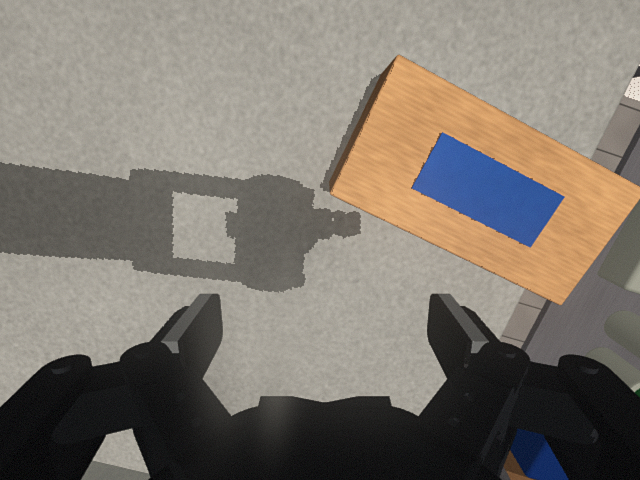

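```bash
python3 - <<'E'
from h import *
t=cv2.imread('pics/top0.png');s=cv2.imread('pics/side0.png')
a=cv2.resize(t[180:280,220:280],None,fx=6,fy=6,interpolation=3)
b=cv2.resize(t[185:310,340:450],None,fx=4.5,fy=4.5,interpolation=3)
m=np.zeros((600,800,3),np.uint8); m[:600,:360]=a[:600]; h=min(600,b.shape[0]);m[:h,365:800]=b[:h,:435]
cv2.imwrite('pics/topz.png',m)
a=cv2.resize(s[270:340,235:360],None,fx=5,fy=5,interpolation=3)
b=cv2.resize(s[160:240,255:380],None,fx=3.0,fy=3.0,interpolation=3)
m=np.zeros((600,800,3),np.uint8); m[:350,:625]=a; m[355:595,:375]=b
cv2.imwrite('pics/sidez.png',m)
E
```

```text
(no output)
```

View pics/topz.png

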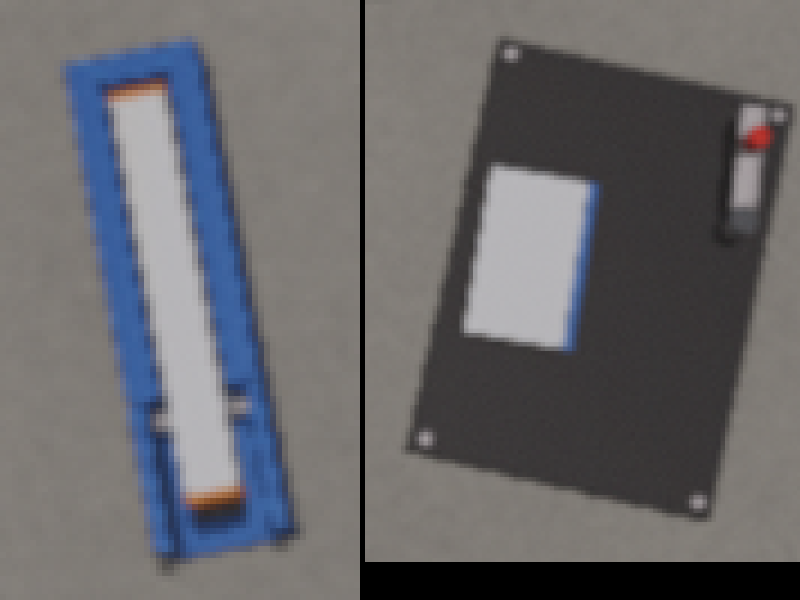

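View pics/sidez.png

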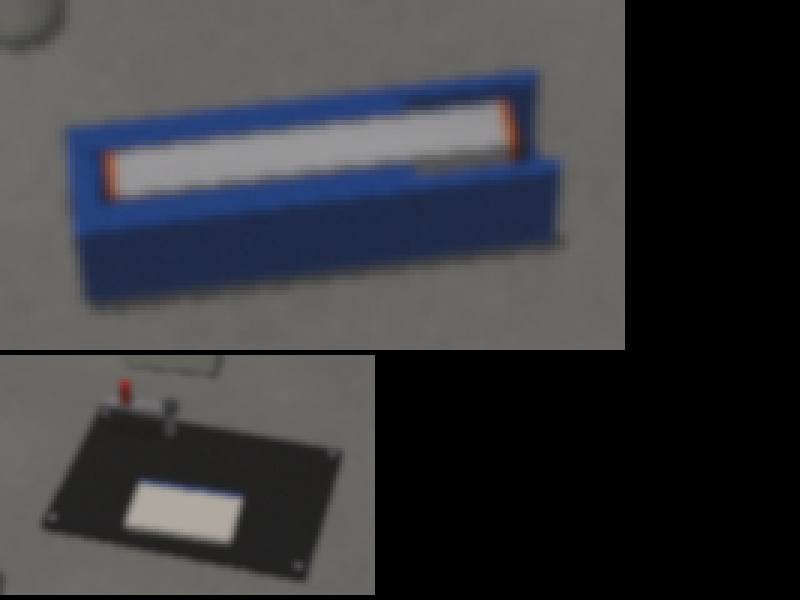

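```bash
python3 - <<'E'
from h import *
def tz(x,y): return 220+(x+.5)/6-.5,180+(y+.5)/6-.5
def tb(x,y): return 340+(x-365+.5)/4.5-.5,185+(y+.5)/4.5-.5
t=cv2.imread('pics/top0.png'); hsv=cv2.cvtColor(t,cv2.COLOR_BGR2HSV)
for n,p in dict(farL=(66,64),farR=(200,42),nearL=(157,558),nearR=(296,537)).items(): print(n,onz('top',*tz(*p),.062))
# rect fit on holder blue
m=cv2.inRange(hsv,(100,120,50),(130,255,255)); m2=np.zeros_like(m); m2[180:280,225:275]=m[180:280,225:275]
pts=cv2.findNonZero(m2); r=cv2.minAreaRect(pts); print(r)
for b in cv2.boxPoints(r): print(onz('top',*b,.062))
print('stage')
for n,p in dict(fL=(501,38),fR=(791,103),nL=(407,451),nR=(710,521)).items(): print(n,onz('top',*tb(*p),.012))
print('tile edge')
for p in ((599,183),(575,350)): print(onz('top',*tb(*p),.020))
print('knob',onz('top',*tb(760,138),.012+.063))
print('bar ends',onz('top',*tz(136,88),.062),onz('top',*tz(214,496),.062))
E
```

```text
farL [0.65931678 0.26601041 0.062     ]
farR [0.67063563 0.20202776 0.062     ]
nearL [0.42287987 0.21619985 0.062     ]
nearR [0.43325022 0.15118655 0.062     ]
((249.42608642578125, 229.60829162597656), (83.89706420898438, 22.564136505126953), 79.3150863647461)
[0.65864366 0.2660514  0.062     ]
[0.67147984 0.20257165 0.062     ]
[0.43421086 0.15297165 0.062     ]
[0.42193708 0.21514156 0.062     ]
stage
fL [ 0.66556075 -0.14014035  0.012     ]
fR [ 0.62338467 -0.33106997  0.012     ]
nL [ 0.39283396 -0.07767255  0.012     ]
nR [ 0.34948972 -0.27253455  0.012     ]
tile edge
[ 0.56770572 -0.20260085  0.02      ]
[ 0.45836528 -0.18575592  0.02      ]
knob [ 0.58847189 -0.29612803  0.075     ]
bar ends [0.64784755 0.23213426 0.062     ] [0.45224727 0.19014912 0.062     ]
```

```bash
cat >> h.py <<'E'
def delta(pos=None,yaw=None,tilt=0.0):
    """tool-frame shift to pos; rotvec to reach orientation with tool x at yaw, tilted about tool x by tilt"""
    s=state(); T=toolR().as_matrix(); out={}
    if pos is not None:
        d=T.T@(np.array(pos)-s["tool_pos"]); print("shift",d.round(4),"rows@40mm",np.linalg.norm(d)/.04)
    if yaw is not None:
        x=np.array([np.cos(yaw),np.sin(yaw),0]); z=np.array([0,0,-1.]); y=np.cross(z,x)
        G=R.from_matrix(np.c_[x,y,z])*R.from_rotvec([tilt,0,0])
        rv=(R.from_matrix(T).inv()*G).as_rotvec(); print("rotvec",rv.round(4),"deg",np.degrees(np.linalg.norm(rv)).round(2))
def snap(n,name):
    c=camera_info(n); f=grab_frame(n); cv2.imwrite(f"pics/{name}.png",f); np.save(f"pics/{name}.npy",np.array([c],dtype=object)); return f,c
def cam(name): return np.load(f"pics/{name}.npy",allow_pickle=True)[0]
E
python3 - <<'E'
from h import *
delta((.42,-.22,.23),np.radians(-78))
E
```

```text
shift [-0.2903 -0.3362 -0.0377] rows@40mm 11.145286210362583
rotvec [-0.0001  0.0016  0.0904] deg 5.18
```

```bash
python3 -m inch '-0.025 -0.029 -0.004 0 0 0 0; -0.025 -0.029 -0.004 0 0 0 0; -0.025 -0.029 -0.004 0 0 0 0; -0.025 -0.029 -0.004 0 0 0 0; -0.025 -0.029 -0.004 0 0 0.045 0; -0.025 -0.029 -0.004 0 0 0.045 0; -0.025 -0.029 -0.004 0 0 0 0; -0.025 -0.029 -0.004 0 0 0 0; -0.025 -0.029 -0.004 0 0 0 0; -0.025 -0.029 -0.004 0 0 0 0'; python3 -m inch '-0.02 -0.02 0 0 0 0 1; -0.02 -0.02 0 0 0 0 1; 0 0 0 0 0 0 1; 0 0 0 0 0 0 1'
python3 - <<'E'
from h import *
snap('wrist','w1'); print(state()['time'])
E
```

```text
time: 0.98
tool_pos: [0.4012, -0.2796, 0.2327]
tool_rot: [-0.0, 0.777, -0.629, 0.0]
contact_force: [0.4, -0.1, -0.3]
gripper_width: 0.995
time: 1.32
tool_pos: [0.4317, -0.2329, 0.2324]
tool_rot: [0.0, 0.778, -0.628, -0.0]
contact_force: [0.5, 0.7, -0.2]
gripper_width: 0.454
1.3667
```

View pics/w1.png

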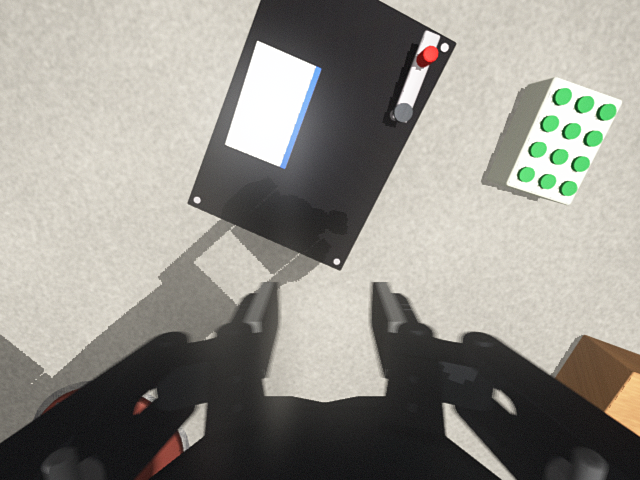

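```bash
cat > tile.py <<'E'
from h import *
def tile(name,roi,ztop=.020):
    c=cam(name); im=cv2.imread(f'pics/{name}.png'); hsv=cv2.cvtColor(im,cv2.COLOR_BGR2HSV)
    x0,y0,x1,y1=roi
    m=cv2.inRange(hsv,(100,110,60),(130,255,255)); k=np.zeros_like(m); k[y0:y1,x0:x1]=m[y0:y1,x0:x1]
    pts=cv2.findNonZero(k).reshape(-1,2)
    P=np.array([onz(name.rstrip('0123456789') and 'wrist',u,v,ztop,c)[:2] for u,v in pts])
    r=cv2.minAreaRect((P*1000).astype(np.float32)); b=cv2.boxPoints(r)/1000
    print('stripe rect mm',np.round(r[0],1),np.round(r[1],1),r[2]); print(b.round(4))
    return b
if __name__=='__main__':
    tile('w1',(220,30,340,180))
    c=cam('w1')
    print('knob top',onz('wrist',429,53,.075,c)); print('pivot',onz('wrist',403,112,.045,c))
    for p in ((190,203),(341,270),(455,42)): print('stage',onz('wrist',*p,.012,c))
    for p in ((257,41),(321,67),(285,168),(225,145)): print('tile',onz('wrist',*p,.020,c))
E
python3 tile.py
```

```text
stripe rect mm [ 513.5 -188.1] [  5.8 110.6] 80.35285186767578
[[ 0.4585 -0.1817]
 [ 0.5675 -0.2002]
 [ 0.5685 -0.1944]
 [ 0.4594 -0.1759]]
knob top [ 0.58991194 -0.29289169  0.075     ]
pivot [ 0.54114747 -0.28966574  0.045     ]
stage [ 0.39524033 -0.07980862  0.012     ]
stage [ 0.35103584 -0.27132271  0.012     ]
stage [ 0.62226406 -0.33011634  0.012     ]
tile [ 0.57809344 -0.13106318  0.02      ]
tile [ 0.56830558 -0.19963128  0.02      ]
tile [ 0.45925853 -0.18188244  0.02      ]
tile [ 0.46973087 -0.11310031  0.02      ]
```

```bash
python3 - <<'E'
from h import *
delta((.44,.185,.2),np.radians(-78))
E
```

```text
shift [-0.4077 -0.0962  0.0323] rows@40mm 10.502958007412817
rotvec [ 0.0007 -0.      0.0014] deg 0.09
```

```bash
python3 -m inch '-0.037 -0.0087 0 0 0 0 1; -0.037 -0.0087 0 0 0 0 1; -0.037 -0.0087 0 0 0 0 1; -0.037 -0.0087 0 0 0 0 1; -0.037 -0.0087 0 0 0 0 1; -0.037 -0.0087 0 0 0 0 1; -0.037 -0.0087 0 0 0 0 1; -0.037 -0.0087 0.005 0 0 0 1; -0.037 -0.0087 0.007 0 0 0 1; -0.037 -0.0087 0.01 0 0 0 1'; python3 -m inch '-0.037 -0.0087 0.01 0 0 0 1; 0 0 0 0 0 0 1; 0 0 0 0 0 0 1'
python3 - <<'E'
from h import *
snap('wrist','w2'); print(state()['time'])
E
```

```text
time: 2.2
tool_pos: [0.4401, 0.1466, 0.2114]
tool_rot: [-0.001, 0.777, -0.63, 0.001]
contact_force: [1.1, -0.3, -0.1]
gripper_width: 0.002
time: 2.45
tool_pos: [0.4397, 0.1842, 0.1995]
tool_rot: [0.001, 0.778, -0.628, -0.001]
contact_force: [0.1, -0.3, 0.6]
gripper_width: 0.001
2.5
```

View pics/w2.png

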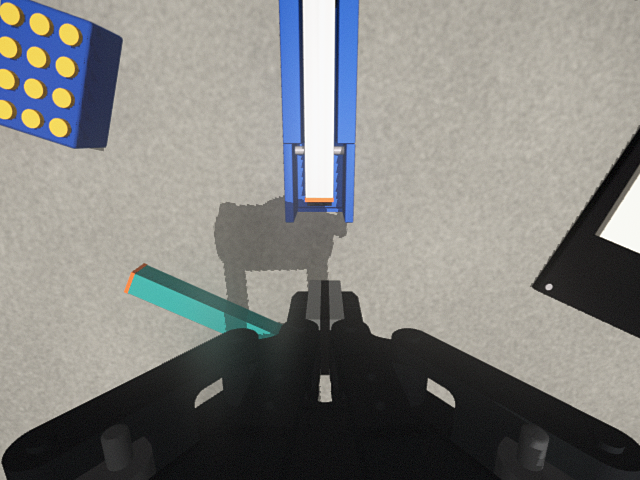

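```bash
python3 - <<'E'
from h import *
c=cam('w2')
for p in ((319,201),(306,199),(332,199),(319.5,1),(305,1),(336,1)): print('bar',p,onz('wrist',*p,.062,c).round(4))
for p in ((286,221),(353,221),(281,0),(358,0),(285,143),(355,143)): print('hold',p,onz('wrist',*p,.062,c).round(4))
print(np.degrees(np.arctan2(*(onz('wrist',319.5,1,.062,c)-onz('wrist',319,199,.062,c))[[1,0]])))
E
```

```text
bar (319, 201) [0.4518 0.1919 0.062 ]
bar (306, 199) [0.4511 0.204  0.062 ]
bar (332, 199) [0.4562 0.1805 0.062 ]
bar (319.5, 1) [0.6099 0.2248 0.062 ]
bar (305, 1) [0.6074 0.2362 0.062 ]
bar (336, 1) [0.6127 0.2119 0.062 ]
hold (286, 221) [0.4266 0.2183 0.062 ]
hold (353, 221) [0.4399 0.1566 0.062 ]
hold (281, 0) [0.6041 0.255  0.062 ]
hold (358, 0) [0.6171 0.1949 0.062 ]
hold (285, 143) [0.4963 0.2321 0.062 ]
hold (355, 143) [0.5094 0.1714 0.062 ]
11.77840043566001
```

```bash
python3 - <<'E'
from h import *
delta((.4466,.1905,.075),np.radians(-78.2))
E
```

```text
shift [-0.0058 -0.0078  0.1253] rows@40mm 3.1412732460347392
rotvec [ 0.0011 -0.0008  0.0037] deg 0.22
```

```bash
python3 -m inch '-0.006 -0.008 0.02 0 0 0 1; 0 0 0.03 0 0 0 1; 0 0 0.03 0 0 0 1; 0 0 0.03 0 0 0 1; 0 0 0.015 0 0 0 1; 0 0 0 0 0 0 1'; python3 -m inch '0 0 0.005 0 0 0 1; 0 0 0.005 0 0 0 1; 0 0 0.004 0 0 0 1; 0 0 0.003 0 0 0 1; 0 0 0.003 0 0 0 1; 0 0 0 0 0 0 1'
```

```text
time: 3.0
tool_pos: [0.4444, 0.1886, 0.0716]
tool_rot: [0.003, 0.776, -0.631, -0.002]
contact_force: [-0.8, -0.7, -0.1]
gripper_width: 0.0
time: 3.5
tool_pos: [0.4468, 0.1916, 0.0556]
tool_rot: [0.0, 0.777, -0.629, -0.0]
contact_force: [-0.3, 0.1, 1.2]
gripper_width: -0.003
```

```bash
python3 -m inch '0 0 0.003 0 0 0 1; 0 0 0.003 0 0 0 1; 0 0 0.003 0 0 0 1'; python3 - <<'E'
from h import *
snap('wrist','w3'); print(state()['time'])
E
```

```text
time: 3.75
tool_pos: [0.4469, 0.1917, 0.0466]
tool_rot: [-0.0, 0.777, -0.629, 0.0]
contact_force: [-0.0, 1.0, 0.1]
gripper_width: 0.002
3.8
```

View pics/w3.png

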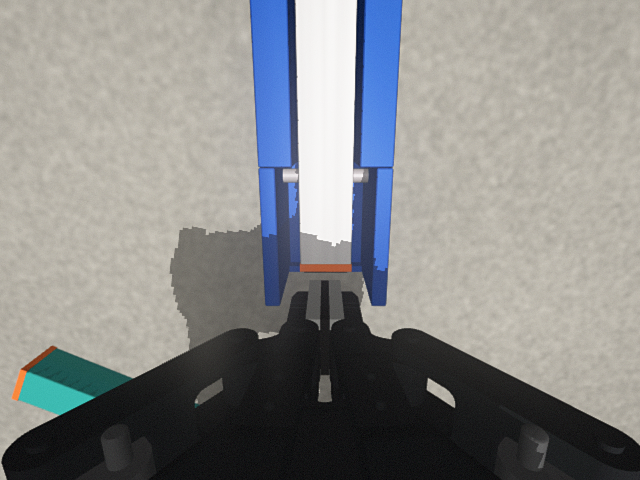

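```bash
python3 - <<'E'
from h import *
c=cam('w3');p=state()['tool_pos'];T=toolR().as_matrix()
print(proj('wrist',p,c),[proj('wrist',p+T@np.array([0,y,0]),c).round(1) for y in(-.011,.011)])
for q in ((326,268),(300,264),(352,264)): print(onz('wrist',*q,.062,c))
E
```

```text
[324.60117327 268.56566644] [array([324.6, 249.9]), array([324.6, 286.7])]
[0.45282508 0.19222143 0.062     ]
[0.45217878 0.20562086 0.062     ]
[0.45771635 0.1797356  0.062     ]
```

```bash
python3 - <<'E'
from h import *
c=cam('w3');p=state()['tool_pos'];T=toolR().as_matrix()
for y in (-.011,-.004,0,.011):
  print(y,[(z,proj('wrist',p+T@np.array([0,y,-z]),c)[1].round(0)) for z in (0,.01,.02,.03,.04)])
print(T.T@(np.array(c['origin'])-p), T.T@Rm(c))
E
```

```text
-0.011 [(0, np.float64(250.0)), (0.01, np.float64(256.0)), (0.02, np.float64(262.0)), (0.03, np.float64(270.0)), (0.04, np.float64(278.0))]
-0.004 [(0, np.float64(262.0)), (0.01, np.float64(268.0)), (0.02, np.float64(275.0)), (0.03, np.float64(283.0)), (0.04, np.float64(292.0))]
0 [(0, np.float64(269.0)), (0.01, np.float64(275.0)), (0.02, np.float64(283.0)), (0.03, np.float64(291.0)), (0.04, np.float64(300.0))]
0.011 [(0, np.float64(287.0)), (0.01, np.float64(294.0)), (0.02, np.float64(303.0)), (0.03, np.float64(312.0)), (0.04, np.float64(322.0))]
[-1.67936157e-04 -6.98768362e-02 -1.82771847e-01] [[ 9.99999660e-01  7.81004642e-04  2.63849912e-04]
 [-8.23343525e-04  9.62180058e-01  2.72413030e-01]
 [-4.11152834e-05 -2.72413154e-01  9.62180374e-01]]
```

```bash
python3 - <<'E'
from h import *
im=cv2.imread('pics/w3.png'); cv2.imwrite('pics/w3z.png',cv2.resize(im[230:430,225:425],None,fx=3,fy=3,interpolation=2))
f,c=snap('side','s3'); cv2.imwrite('pics/s3z.png',cv2.resize(f[250:350,230:390],None,fx=5,fy=5,interpolation=3))
E
```

```text
(no output)
```

View pics/w3z.png

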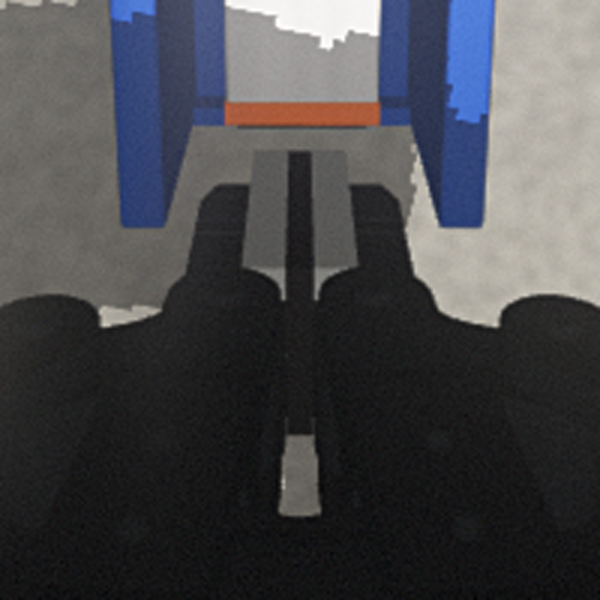

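View pics/s3z.png

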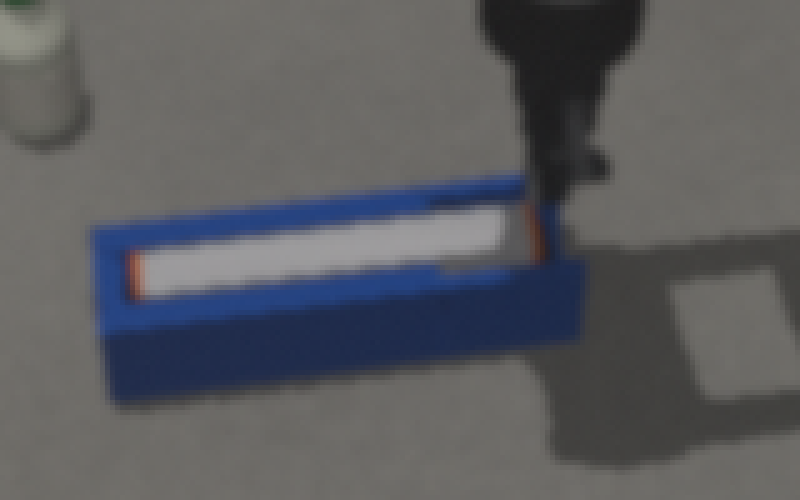

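```bash
python3 -m inch '0 0 -0.012 0 0 0 1; 0 0 -0.012 0 0 0 1; 0 -0.008 0 0 0 0 1; 0 -0.008 0 0 0 0 1; 0 0 0 0 0 0 1'; python3 -m inch '0 0 0.003 0 0 0 1; 0 0 0.003 0 0 0 1; 0 0 0.002 0 0 0 1;0 0 0 0 0 0 1';python3 -m inch '0 0 0.002 0 0 0 1;0 0 0.002 0 0 0 1'
```

```text
time: 4.27
tool_pos: [0.4646, 0.1953, 0.0719]
tool_rot: [-0.001, 0.777, -0.629, 0.001]
contact_force: [-0.3, -0.0, 0.1]
gripper_width: 0.002
time: 4.6
tool_pos: [0.4614, 0.1946, 0.0613]
tool_rot: [0.001, 0.777, -0.629, -0.001]
contact_force: [0.1, 0.4, 0.9]
gripper_width: -0.004
time: 4.77
tool_pos: [0.4623, 0.1949, 0.0585]
tool_rot: [0.0, 0.777, -0.629, -0.0]
contact_force: [-0.1, -0.9, -0.3]
gripper_width: 0.005
```

```bash
python3 -m inch '0 0 0.002 0 0 0 1;0 0 0.002 0 0 0 1'; python3 - <<'E'
from h import *
im,c=snap('wrist','w4'); cv2.imwrite('pics/w4z.png',cv2.resize(im[200:400,225:425],None,fx=3,fy=3,interpolation=2))
E
```

```text
time: 4.93
tool_pos: [0.4624, 0.1949, 0.0545]
tool_rot: [-0.0, 0.777, -0.629, 0.0]
contact_force: [-0.2, -0.1, -0.4]
gripper_width: -0.003
```

View pics/w4z.png

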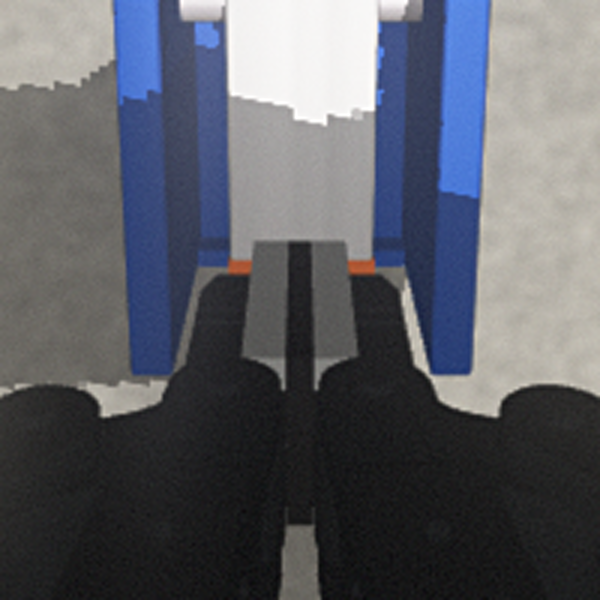

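```bash
python3 - <<'E'
from h import *
im,c=snap('side','s4'); cv2.imwrite('pics/s4z.png',cv2.resize(im[230:330,270:390],None,fx=6,fy=6,interpolation=2))
p=state()['tool_pos'];T=toolR().as_matrix()
for y in(-.011,0,.011):
  for z in (0,.02,.04):
    q=proj('side',p+T@np.array([0,y,-z]),c); print(y,z,q.round(1),((q-[270,230])*6).round())
E
```

```text
-0.011 0 [328.  296.3] [348. 398.]
-0.011 0.02 [328.2 291.5] [349. 369.]
-0.011 0.04 [328.5 286.5] [351. 339.]
0 0 [332.3 295.8] [374. 395.]
0 0.02 [332.6 290.9] [376. 366.]
0 0.04 [332.9 286. ] [377. 336.]
0.011 0 [336.6 295.2] [400. 391.]
0.011 0.02 [337.  290.4] [402. 362.]
0.011 0.04 [337.3 285.4] [404. 332.]
```

View pics/s4z.png

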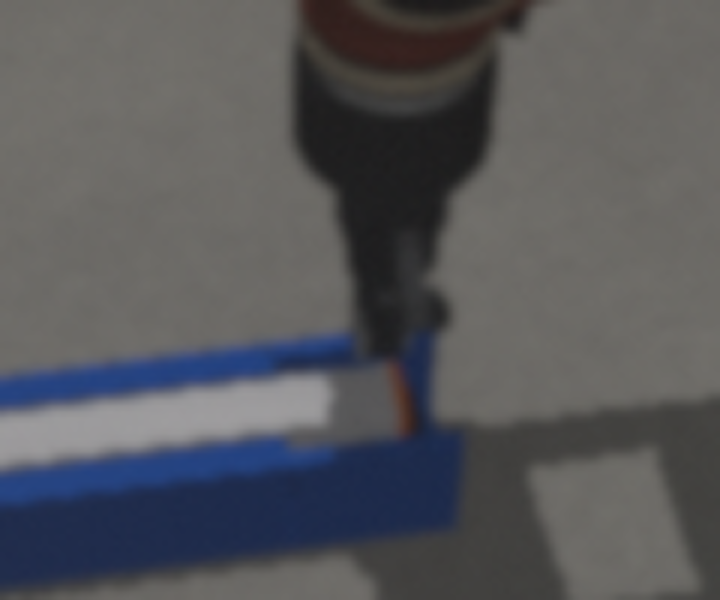

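```bash
python3 -m inch '0 0 0.003 0 0 0 1;0 0 0.003 0 0 0 1';python3 -m inch '0 0 0.003 0 0 0 1;0 0 0.003 0 0 0 1';python3 -m inch '0 0 0.003 0 0 0 1;0 0 0.003 0 0 0 1'
```

```text
time: 5.2
tool_pos: [0.4627, 0.195, 0.0488]
tool_rot: [-0.0, 0.777, -0.629, 0.0]
contact_force: [-1.3, -0.3, -0.5]
gripper_width: 0.002
time: 5.37
tool_pos: [0.4624, 0.1949, 0.0423]
tool_rot: [0.0, 0.777, -0.629, -0.0]
contact_force: [-0.1, -0.7, -0.4]
gripper_width: -0.002
time: 5.53
tool_pos: [0.4623, 0.1949, 0.0363]
tool_rot: [0.0, 0.777, -0.629, -0.0]
contact_force: [-0.1, -0.0, 0.5]
gripper_width: 0.003
```

```bash
python3 -m inch '0 0 0.003 0 0 0 1';python3 -m inch '0 0 0.003 0 0 0 1';python3 -m inch '0 0 0.003 0 0 0 1'; python3 - <<'E'
from h import *
im,c=snap('wrist','w5'); cv2.imwrite('pics/w5z.png',cv2.resize(im[200:400,225:425],None,fx=3,fy=3,interpolation=2))
im,c=snap('side','s5'); cv2.imwrite('pics/s5z.png',cv2.resize(im[230:330,270:390],None,fx=6,fy=6,interpolation=2))
E
```

```text
time: 5.62
tool_pos: [0.4623, 0.1949, 0.0333]
tool_rot: [0.0, 0.777, -0.629, -0.0]
contact_force: [-0.9, -0.2, -0.5]
gripper_width: 0.003
time: 5.7
tool_pos: [0.4624, 0.1949, 0.0303]
tool_rot: [0.0, 0.777, -0.629, -0.0]
contact_force: [-0.3, 0.8, 0.5]
gripper_width: 0.001
time: 5.78
tool_pos: [0.4624, 0.1949, 0.0274]
tool_rot: [0.0, 0.777, -0.629, -0.0]
contact_force: [-0.2, -0.2, 0.4]
gripper_width: 0.002
```

View pics/w5z.png

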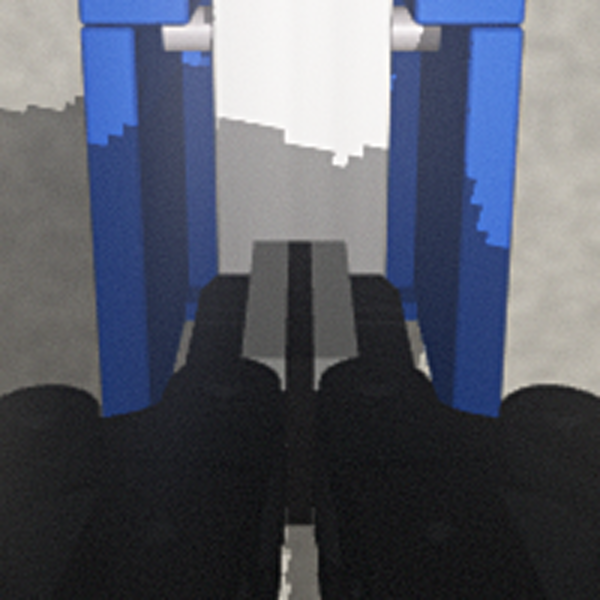

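View pics/s5z.png

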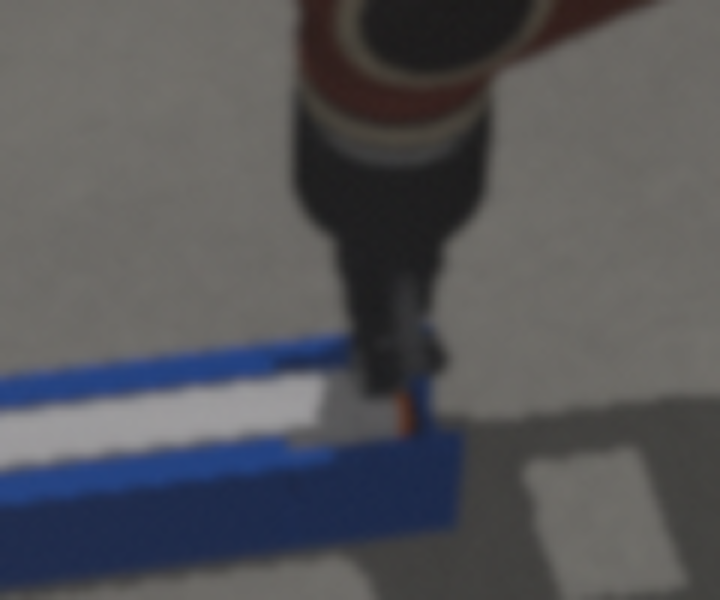

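```bash
for i in 1; do python3 -m inch '0 0 0.002 0 0 0 1'; done; python3 -m inch '0 0 0.002 0 0 0 1';python3 -m inch '0 0 0.002 0 0 0 1'
```

```text
time: 5.97
tool_pos: [0.4627, 0.195, 0.0259]
tool_rot: [-0.0, 0.777, -0.629, 0.0]
contact_force: [0.8, 0.3, -0.1]
gripper_width: -0.0
time: 6.05
tool_pos: [0.4627, 0.195, 0.0239]
tool_rot: [-0.0, 0.777, -0.629, 0.0]
contact_force: [0.6, -0.4, -0.3]
gripper_width: -0.002
time: 6.13
tool_pos: [0.4623, 0.1949, 0.0227]
tool_rot: [0.001, 0.777, -0.629, -0.0]
contact_force: [-8.7, -2.8, 17.4]
gripper_width: 0.0
```

```bash
python3 -m inch '0 0 -0.004 0 0 0 1; 0 0.007 0 0 0 0 1; 0 0.006 0 0 0 0 1; 0 0 0 0 0 0 1'; python3 -m inch '0 0 0.003 0 0 0 1; 0 0.001 0.002 0 0 0 1'; python3 -m inch '0 0.001 0.002 0 0 0 1;0 0.001 0.002 0 0 0 1';python3 -m inch '0 0.001 0.002 0 0 0 1;0 0.001 0.002 0 0 0 1'
```

```text
time: 6.47
tool_pos: [0.4481, 0.192, 0.0251]
tool_rot: [0.001, 0.777, -0.629, -0.0]
contact_force: [-0.0, -0.3, -0.6]
gripper_width: 0.002
time: 6.63
tool_pos: [0.4487, 0.1921, 0.0211]
tool_rot: [0.0, 0.777, -0.629, -0.0]
contact_force: [-3.1, -1.2, 8.6]
gripper_width: -0.004
time: 6.8
tool_pos: [0.4467, 0.1917, 0.0176]
tool_rot: [0.0, 0.777, -0.629, -0.0]
contact_force: [-5.3, 0.2, 7.4]
gripper_width: 0.001
time: 6.97
tool_pos: [0.4447, 0.1912, 0.0134]
tool_rot: [0.0, 0.777, -0.629, -0.0]
contact_force: [-4.0, -1.2, 6.8]
gripper_width: 0.001
```

```bash
python3 -m inch '0 0 0.002 0 0 0 1;0 0 0.002 0 0 0 1'; python3 -m inch '0 0 0.002 0 0 0 1'; python3 -m inch '0 0 0.002 0 0 0 1'; python3 -m inch '0 0 0.002 0 0 0 1'
```

```text
time: 7.13
tool_pos: [0.4431, 0.1909, 0.0087]
tool_rot: [0.002, 0.777, -0.629, -0.001]
contact_force: [-8.3, -1.5, 7.8]
gripper_width: -0.002
time: 7.22
tool_pos: [0.4424, 0.1907, 0.0063]
tool_rot: [0.003, 0.777, -0.629, -0.002]
contact_force: [-8.7, -2.4, 7.3]
gripper_width: 0.005
time: 7.3
tool_pos: [0.4419, 0.1906, 0.0039]
tool_rot: [0.003, 0.777, -0.629, -0.002]
contact_force: [-9.3, -2.5, 6.0]
gripper_width: -0.002
time: 7.38
tool_pos: [0.4415, 0.1905, 0.0016]
tool_rot: [0.003, 0.777, -0.629, -0.003]
contact_force: [-9.7, -2.1, 6.6]
gripper_width: -0.001
```

```bash
python3 - <<'E'
from h import *
im,c=snap('wrist','w6'); cv2.imwrite('pics/w6z.png',cv2.resize(im[0:400,165:485],None,fx=1.5,fy=1.5,interpolation=2))
im,c=snap('side','s6'); cv2.imwrite('pics/s6z.png',cv2.resize(im[230:330,230:390],None,fx=5,fy=5,interpolation=2))
E
```

```text
(no output)
```

View pics/w6z.png

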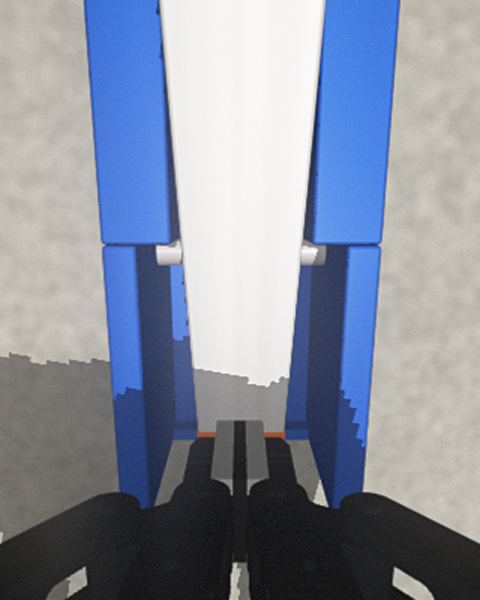

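View pics/s6z.png

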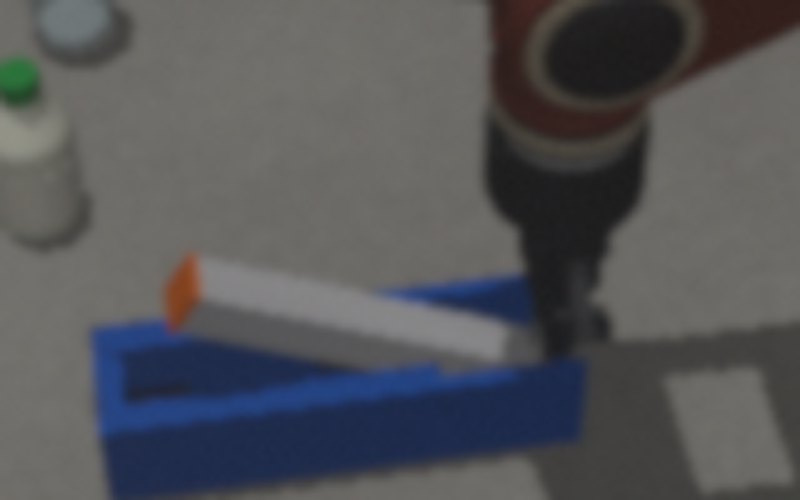

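```bash
python3 -m inch '0 -0.001 0.002 0 0 0 1'; python3 -m inch '0 -0.001 0.002 0 0 0 1'; python3 -m inch '0 -0.001 0.002 0 0 0 1'
```

```text
time: 7.57
tool_pos: [0.4414, 0.1905, -0.0003]
tool_rot: [0.004, 0.777, -0.629, -0.003]
contact_force: [-18.7, -3.9, 24.4]
gripper_width: 0.0
time: 7.65
tool_pos: [0.4414, 0.1906, -0.0007]
tool_rot: [0.006, 0.777, -0.629, -0.005]
contact_force: [-29.3, -5.9, 39.5]
gripper_width: 0.003
time: 7.73
tool_pos: [0.4413, 0.1906, -0.0012]
tool_rot: [0.008, 0.777, -0.629, -0.006]
contact_force: [-38.7, -8.9, 53.3]
gripper_width: -0.002
```

```bash
python3 -m inch '0 0.001 -0.006 0 0 0 1; 0 0 -0.02 0 0 0 1; 0 0 -0.035 0 0 0 0; 0 0 -0.035 0 0 0 0;0 0 -0.035 0 0 0 0;0 0 -0.02 0 0 0 0;0 0 0 0 0 0 0;0 0 0 0 0 0 0'; python3 - <<'E'
from h import *
im,c=snap('wrist','w7');im,c=snap('side','s7'); cv2.imwrite('pics/s7z.png',cv2.resize(im[230:330,230:390],None,fx=5,fy=5,interpolation=2))
E
```

```text
time: 8.4
tool_pos: [0.4478, 0.1918, 0.149]
tool_rot: [-0.001, 0.777, -0.629, 0.001]
contact_force: [0.1, 0.7, -0.6]
gripper_width: 0.845
```

View pics/w7.png

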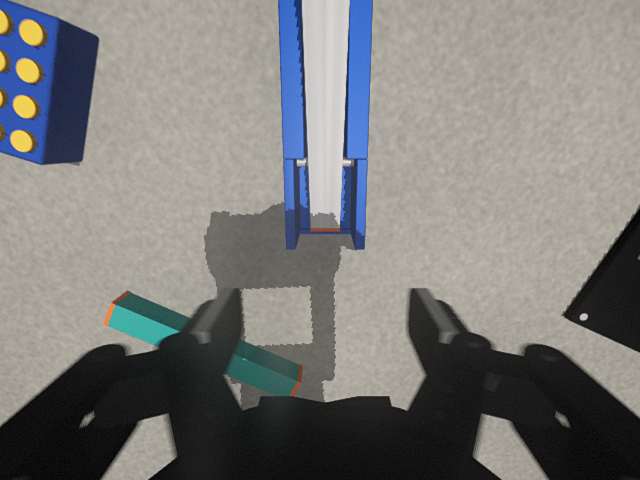

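View pics/s7z.png

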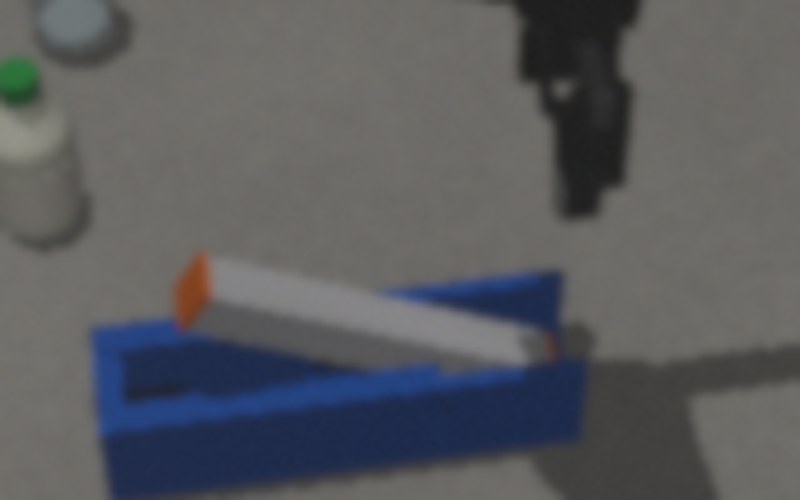

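```bash
cat > g.py <<'E'
from h import *
yh=np.radians(11.8); hx=np.array([np.cos(yh),np.sin(yh),0]); H=np.array([.5504,.2122,.034])-.055*hx
th=.52; u=np.cos(th)*hx+np.sin(th)*np.array([0,0,1]); n=-np.sin(th)*hx+np.cos(th)*np.array([0,0,1])
hy=np.array([-hx[1],hx[0],0])
E
python3 - <<'E'
from g import *
c=cam('s7')
for s,h,w in((.145,.028,.013),(.145,.028,-.013),(.145,0,.013)):
    q=proj('side',H+s*u+h*n+w*hy,c); print(s,h,w,((q-[230,230])*5).round())
tip=H+.117*u+.003*n; tcp=tip-.041*n; print('tcp',tcp,'pre',tcp+.07*n)
delta(tcp+.07*n,np.radians(-78.2),.52)
E
```

```text
0.145 0.028 0.013 [212. 290.]
0.145 0.028 -0.013 [207. 247.]
0.145 0 0.013 [186. 326.]
tcp [0.61443387 0.22557737 0.05915785] pre [0.58038729 0.21846467 0.11990519]
shift [ 0.0015 -0.1373  0.0258] rows@40mm 3.4915530319522747
rotvec [0.5225 0.0009 0.0037] deg 29.94
```

```bash
python3 -m inch '0 -0.034 0 0 0 0 0; 0 -0.034 0 0 0 0 0; 0 -0.034 0 0 0 0 0; 0.0015 -0.035 0 0 0 0.004 0; 0 0 0 0.1045 0 0 0; 0 0 0 0.1045 0 0 0; 0 0 0 0.1045 0 0 0; 0 0 0 0.1045 0 0 0; 0 0 0 0.1045 0 0 0; 0 0 0 0 0 0 0'; python3 - <<'E'
from g import *
im,c=snap('wrist','w8')
tip=H+.117*u+.003*n; tcp=tip-.041*n
delta(tcp,np.radians(-78.2),.52)
for s in (.145,-.055):print(proj('wrist',H+s*u+.028*n,c))
E
```

```text
time: 9.33
tool_pos: [0.5734, 0.2172, 0.1375]
tool_rot: [-0.195, 0.751, -0.61, 0.159]
contact_force: [-2.1, -0.6, -2.6]
gripper_width: 0.997
shift [0.     0.0058 0.0904] rows@40mm 2.264128158030082
rotvec [ 0.0088 -0.0002  0.0004] deg 0.5
[324.87901398 215.09962841]
[324.41106043 470.99546714]
```

View pics/w8.png

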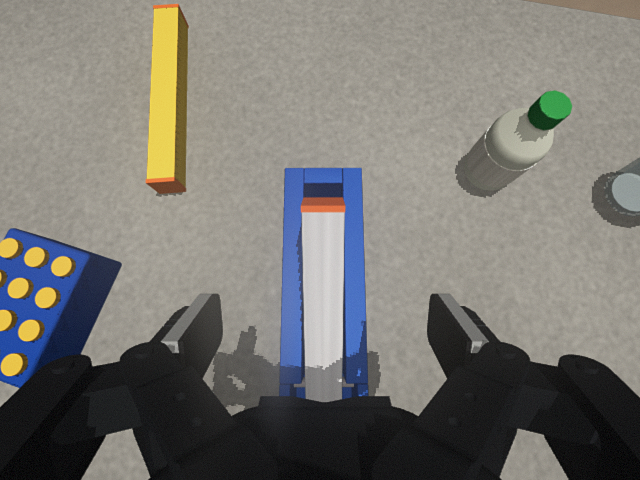

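```bash
python3 -m inch '0 0.006 0.02 0.008 0 0 0; 0 0 0.025 0 0 0 0; 0 0 0.025 0 0 0 0; 0 0 0.015 0 0 0 0; 0 0 0.005 0 0 0 0; 0 0 0 0 0 0 0'; python3 - <<'E'
from g import *
im,c=snap('wrist','w9');im,c=snap('side','s9'); cv2.imwrite('pics/s9z.png',cv2.resize(im[210:330,210:370],None,fx=5,fy=5,interpolation=2))
tip=H+.117*u+.003*n; tcp=tip-.041*n
delta(tcp,np.radians(-78.2),.52)
E
```

```text
time: 9.88
tool_pos: [0.621, 0.2267, 0.0654]
tool_rot: [-0.202, 0.749, -0.609, 0.164]
contact_force: [0.6, -1.0, -0.5]
gripper_width: 1.001
shift [0.     0.0107 0.0039] rows@40mm 0.2847835247350924
rotvec [-0.0108 -0.0001 -0.0003] deg 0.62
```

View pics/w9.png

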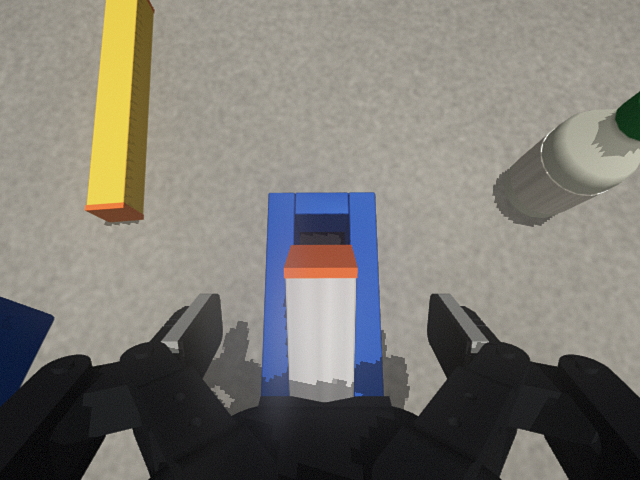

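View pics/s9z.png

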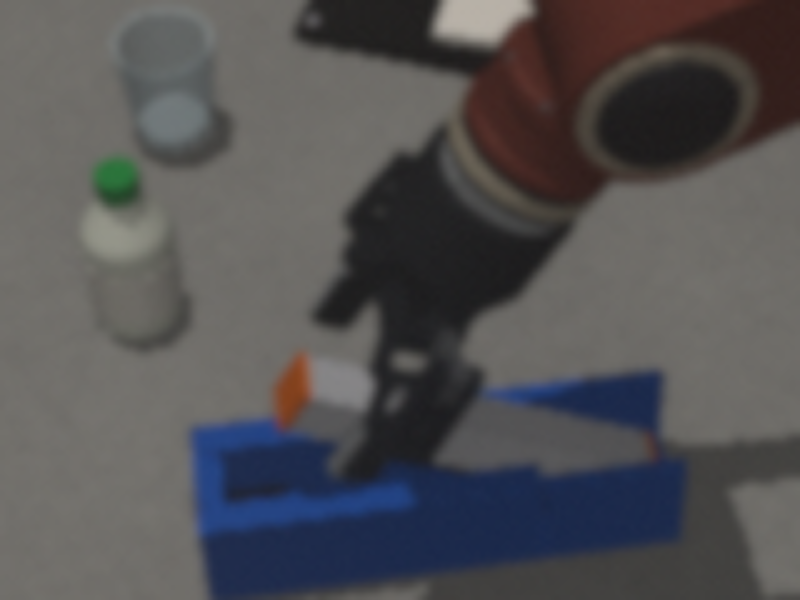

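```bash
python3 -m inch '0 0.008 0.003 -0.01 0 0 0; 0 0 0 0 0 0 0; 0 0 0 0 0 0 0'; python3 - <<'E'
from g import *
c=camera_info('side');p=state()['tool_pos'];T=toolR().as_matrix()
for z in (.039,.052):
  for y in (-.011,.011):
    q=proj('side',p+T@np.array([-.0425,y,-z]),cam('s9')); print(z,y,((q-[210,210])*5).round())
tip=H+.117*u+.003*n; tcp=tip-.041*n
delta(tcp,np.radians(-78.2),.52)
E
```

```text
time: 10.23
tool_pos: [0.6149, 0.2258, 0.0608]
tool_rot: [-0.2, 0.75, -0.609, 0.162]
contact_force: [-0.2, -0.1, -0.2]
gripper_width: 1.001
0.039 -0.011 [324. 480.]
0.039 0.011 [366. 488.]
0.052 -0.011 [336. 464.]
0.052 0.011 [378. 473.]
shift [0.0001 0.0013 0.0012] rows@40mm 0.04320009455699012
rotvec [-0.0008  0.      0.    ] deg 0.04
```

```bash
python3 -m inch '0 0 0.001 0 0 0 0.9; 0 0 0 0 0 0 0.9; 0 0 0 0 0 0 0.9;0 0 0 0 0 0 0.9;0 0 0 0 0 0 0.9;0 0 0 0 0 0 0.9'; python3 -m inch '0 0 0 0 0 0 1; 0 0 0 0 0 0 1;0 0 0 0 0 0 1';python3 - <<'E'
from g import *
im,c=snap('wrist','w10');im,c=snap('side','s10'); cv2.imwrite('pics/s10z.png',cv2.resize(im[210:330,210:370],None,fx=5,fy=5,interpolation=2))
E
```

```text
time: 10.73
tool_pos: [0.6158, 0.226, 0.0597]
tool_rot: [-0.2, 0.75, -0.61, 0.162]
contact_force: [-0.5, 0.6, 0.6]
gripper_width: 0.295
time: 10.98
tool_pos: [0.6157, 0.226, 0.0597]
tool_rot: [-0.2, 0.75, -0.61, 0.162]
contact_force: [-1.3, 0.3, 1.6]
gripper_width: 0.292
```

View pics/w10.png

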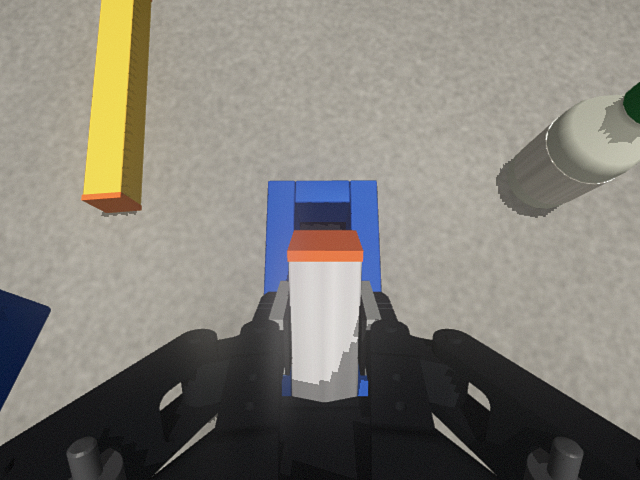

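View pics/s10z.png

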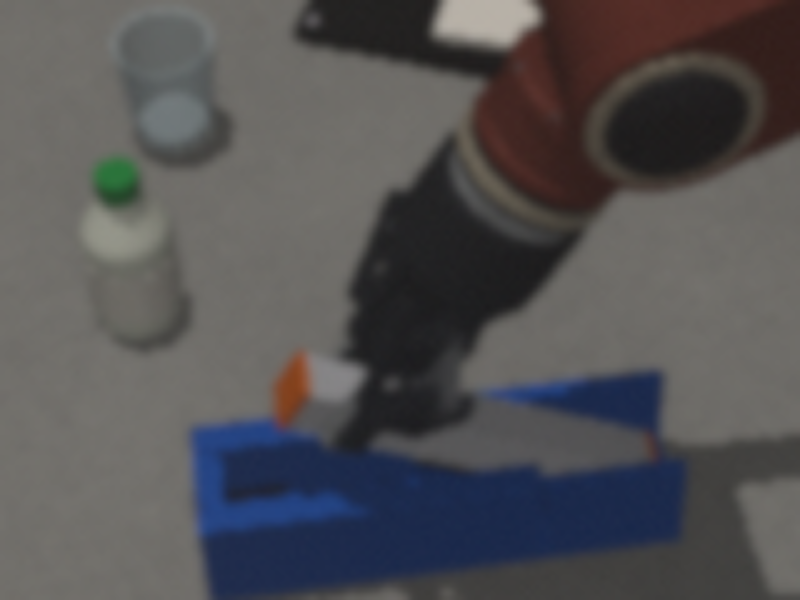

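```bash
python3 -m inch '0 -0.0025 -0.0043 0 0 0 1; 0 -0.005 -0.0087 0 0 0 1; 0 -0.0075 -0.013 0 0 0 1; 0 -0.0075 -0.013 0 0 0 1; 0 -0.0075 -0.013 0 0 0 1; 0 -0.0075 -0.013 0 0 0 1; 0 -0.0075 -0.013 0 0 0 1; 0 -0.0075 -0.013 0 0 0 1; 0 -0.0075 -0.013 0 0 0 1;0 -0.0075 -0.013 0 0 0 1'; python3 -m inch '0 -0.0025 -0.0043 0 0 0 1; 0 0 0 0 0 0 1;0 0 0 0 0 0 1'; python3 - <<'E'
from g import *
im,c=snap('wrist','w11');im,c=snap('side','s11'); cv2.imwrite('pics/s11z.png',cv2.resize(im[150:330,190:390],None,fx=4,fy=4,interpolation=2)[:600])
E
```

```text
time: 11.92
tool_pos: [0.6157, 0.2258, 0.1957]
tool_rot: [-0.2, 0.75, -0.609, 0.162]
contact_force: [0.8, 0.9, -1.5]
gripper_width: 0.294
time: 12.17
tool_pos: [0.6158, 0.2258, 0.1993]
tool_rot: [-0.2, 0.75, -0.61, 0.162]
contact_force: [-0.1, 0.7, -2.3]
gripper_width: 0.296
```

View pics/w11.png

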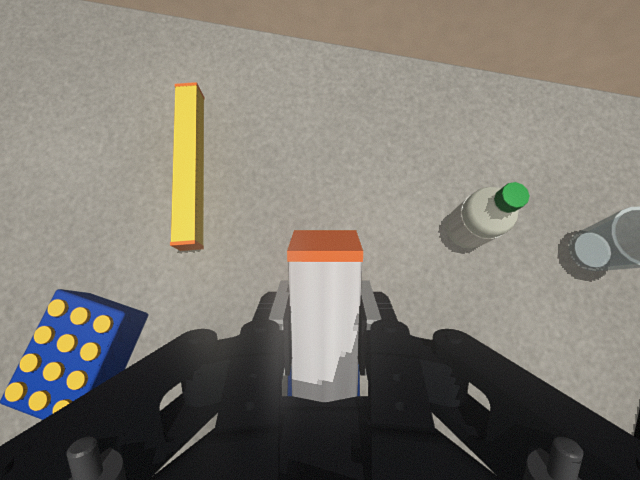

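View pics/s11z.png

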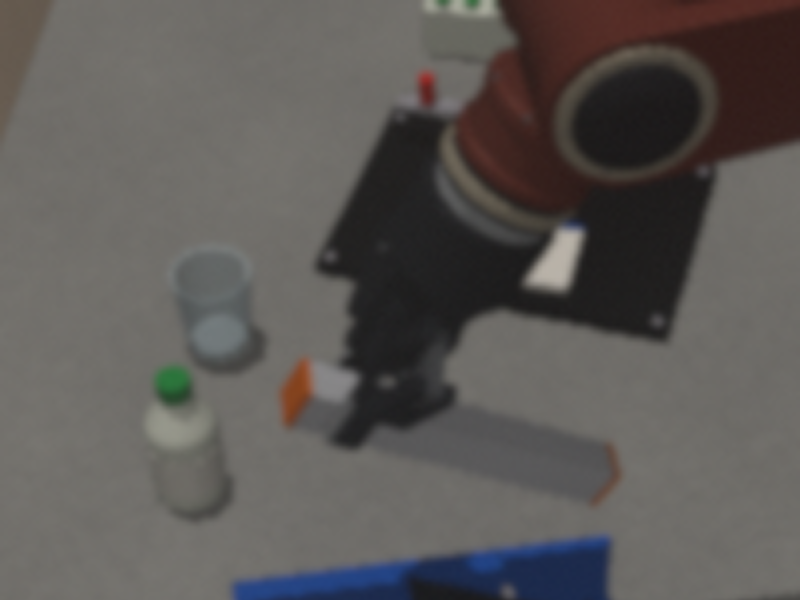

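```bash
python3 -m inch '0 0 0 -0.08 0 0 1; 0 0 0 -0.1 0 0 1; 0 0 0 -0.1 0 0 1; 0 0 0 -0.1 0 0 1; 0 0 0 -0.08 0 0 1; 0 0 0 -0.06 0 0.04 1; 0 0 0 0 0 0.1 1; 0 0 0 0 0 0.11 1; 0 0 0 0 0 0.08 1; 0 0 0 0 0 0.042 1'; python3 -m inch '0 0 0 0 0 0 1;0 0 0 0 0 0 1';  python3 - <<'E'
from g import *
delta((.5865,-.2225,.10),np.radians(-99.5))
E
```

```text
time: 13.1
tool_pos: [0.6157, 0.2258, 0.1975]
tool_rot: [-0.001, -0.645, 0.764, 0.001]
contact_force: [0.4, -0.3, -1.6]
gripper_width: 0.291
time: 13.27
tool_pos: [0.6157, 0.2258, 0.1982]
tool_rot: [-0.0, -0.646, 0.763, 0.001]
contact_force: [-0.4, -0.1, -1.4]
gripper_width: 0.297
shift [ 0.4471 -0.045   0.0979] rows@40mm 11.496702869854746
rotvec [0.0015 0.0005 0.0008] deg 0.1
```

```bash
python3 -m inch '0.015 -0.0015 0 0 0 0 1; 0.025 -0.0025 0 0 0 0 1; 0.034 -0.0034 0 0 0 0 1; 0.034 -0.0034 0 0 0 0 1; 0.034 -0.0034 0 0 0 0 1; 0.034 -0.0034 0 0 0 0 1; 0.034 -0.0034 0 0 0 0 1; 0.034 -0.0034 0 0 0 0 1; 0.034 -0.0034 0 0 0 0 1; 0.034 -0.0034 0 0 0 0 1'; python3 -m inch '0.034 -0.0034 0 0 0 0 1; 0.034 -0.0034 0 0 0 0 1; 0.03 -0.003 0 0 0 0 1; 0.02 -0.002 0 0 0 0 1; 0.012 -0.0012 0.01 0 0 0 1; 0.005 -0.001 0.02 0 0 0 1; 0 0 0.025 0 0 0 1; 0 0 0.025 0 0 0 1; 0 0 0.015 0 0 0 1; 0 0 0 0 0 0 1';  python3 - <<'E'
from g import *
snap('wrist','w12');snap('side','s12')
delta((.5865,-.2225,.02),np.radians(-99.5))
E
```

```text
time: 14.1
tool_pos: [0.5944, -0.0892, 0.199]
tool_rot: [0.0, -0.646, 0.763, 0.0]
contact_force: [0.0, 0.6, 0.0]
gripper_width: 0.292
time: 14.93
tool_pos: [0.5833, -0.2203, 0.0981]
tool_rot: [-0.001, -0.646, 0.763, 0.005]
contact_force: [-0.6, 0.1, -3.1]
gripper_width: 0.295
shift [ 0.0008 -0.0004  0.0834] rows@40mm 2.0854676912794536
rotvec [0.0012 0.0018 0.0002] deg 0.12
```

View pics/w12.png

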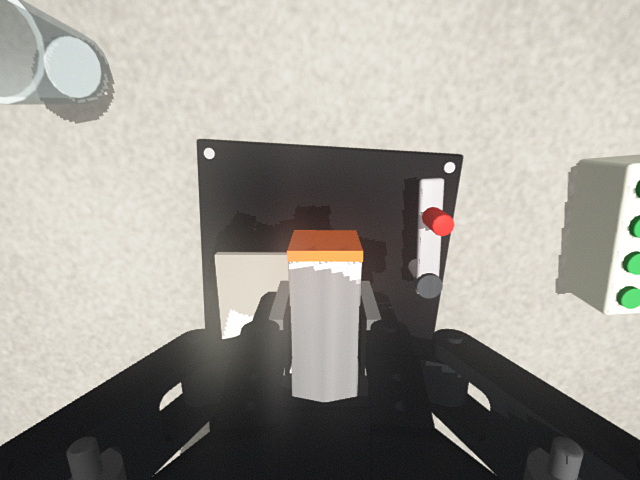

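View pics/s12.png

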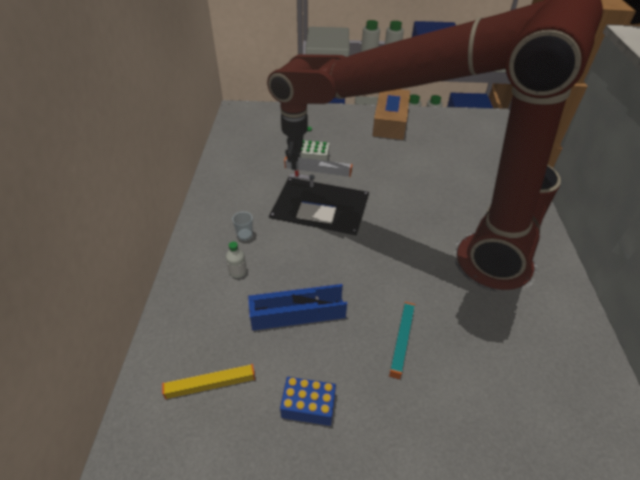

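```bash
python3 -m inch '0 0 0.025 0 0 0 1; 0 0 0.025 0 0 0 1; 0 0 0.025 0 0 0 1; 0 0 0.02 0 0 0 1; 0 0 0.01 0 0 0 1; 0 0 0 0 0 0 1; 0 0 0 0 0 0 1';  python3 - <<'E'
from g import *
snap('wrist','w13');im,c=snap('side','s13');cv2.imwrite('pics/s13z.png',cv2.resize(im[130:250,250:390],None,fx=5,fy=5,interpolation=2))
delta((.5865,-.2225,-.026),np.radians(-99.5))
E
```

```text
time: 15.62
tool_pos: [0.5878, -0.2225, 0.0005]
tool_rot: [0.001, -0.646, 0.763, -0.0]
contact_force: [0.0, -0.3, -0.7]
gripper_width: 0.293
shift [-0.0002  0.0024  0.0277] rows@40mm 0.6957344091291475
rotvec [-0.0043 -0.0001 -0.0002] deg 0.25
```

View pics/w13.png

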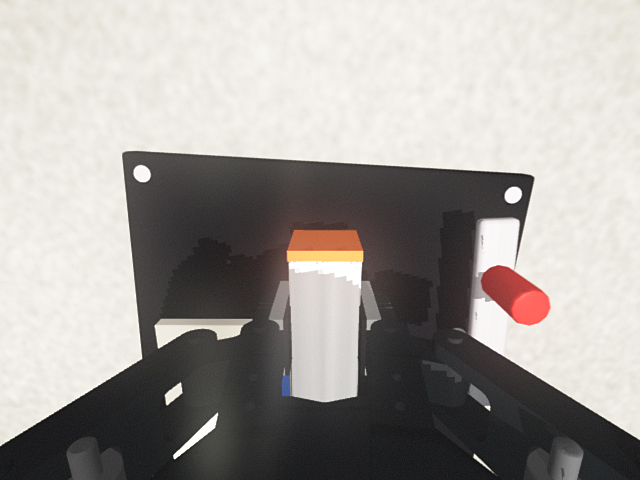

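View pics/s13z.png

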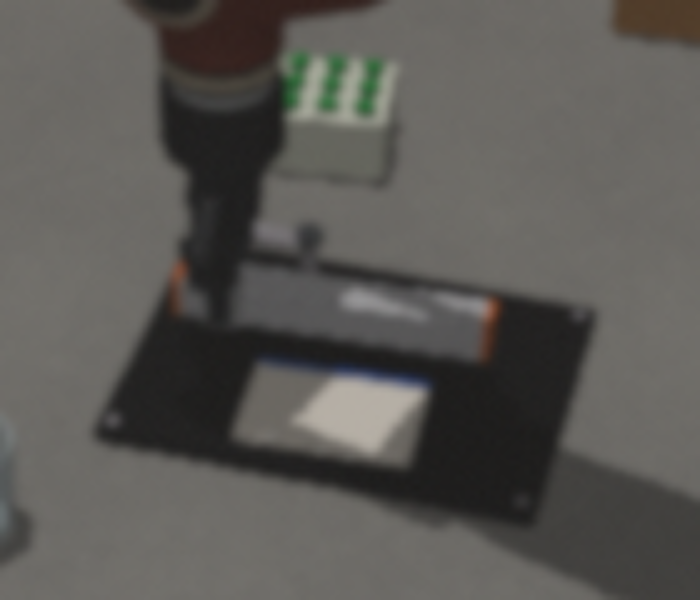

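```bash
python3 -m inch '0 0.002 0.01 -0.004 0 0 1; 0 0 0.007 0 0 0 1; 0 0 0.003 0 0 0 1; 0 0 0 0 0 0 1';python3 -m inch '0 0 0.002 0 0 0 1; 0 0 0.002 0 0 0 1'; python3 -m inch '0 0 0.002 0 0 0 1; 0 0 0 0 0 0 1'
```

```text
time: 16.05
tool_pos: [0.5836, -0.2212, -0.0225]
tool_rot: [-0.001, -0.646, 0.763, 0.003]
contact_force: [-0.5, 0.4, -1.8]
gripper_width: 0.296
time: 16.22
tool_pos: [0.585, -0.2218, -0.025]
tool_rot: [-0.001, -0.646, 0.763, 0.002]
contact_force: [-1.0, 0.2, -1.4]
gripper_width: 0.292
time: 16.38
tool_pos: [0.5852, -0.222, -0.0265]
tool_rot: [-0.001, -0.646, 0.763, 0.002]
contact_force: [-0.1, -0.2, 1.3]
gripper_width: 0.292
```

```bash
python3 -m inch '0 0 0.001 0 0 0 1; 0 0 0 0 0 0 1'; python3 - <<'E'
from g import *
snap('wrist','w14');im,c=snap('side','s14');cv2.imwrite('pics/s14z.png',cv2.resize(im[130:250,250:390],None,fx=5,fy=5,interpolation=2))
E
```

```text
time: 16.55
tool_pos: [0.5852, -0.222, -0.0265]
tool_rot: [-0.001, -0.646, 0.763, 0.002]
contact_force: [-4.5, 1.7, 5.7]
gripper_width: 0.293
```

View pics/s14z.png

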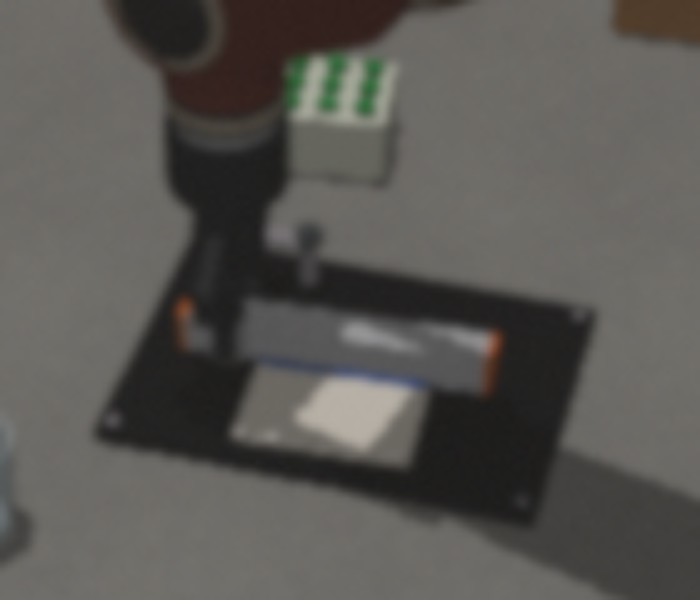

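View pics/w14.png

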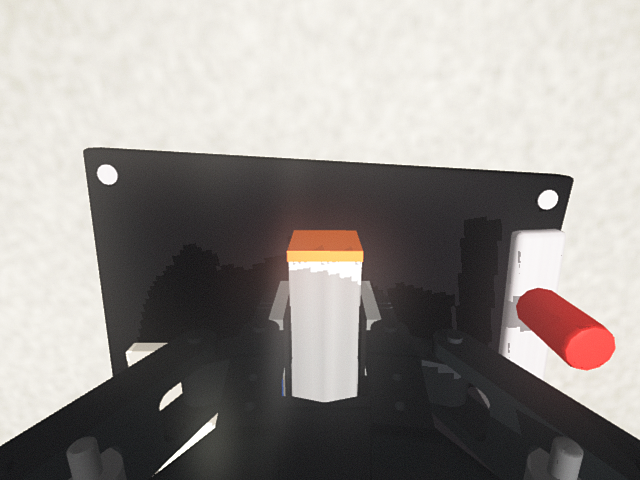

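```bash
python3 -m inch '0 0 -0.0005 0 0 0 0.5; 0 0 0 0 0 0 0.5; 0 0 0 0 0 0 0.5; 0 0 0 0 0 0 0.5'; python3 -m inch '0 0 -0.01 0 0 0 0.5; 0 0 -0.02 0 0 0 0.5; 0 0 -0.03 0 0 0 0.5; 0 0 -0.03 0 0 0 0.5; 0 0 -0.03 0 0 0 0.5; 0 0.03 -0.02 0 0 0 1; 0 0.03 0 0 0 0 1; 0 0.03 0 0 0 0 1;0 0.03 0 0 0 0 1;0 0.03 0 0 0 0 1'; python3 -m inch '0 0.02 0 0 0 0 1; 0 0 0 0 0 0 1; 0 0 0 0 0 0 1'; python3 - <<'E'
from g import *
snap('wrist','w15');im,c=snap('side','s15');cv2.imwrite('pics/s15z.png',cv2.resize(im[130:250,250:390],None,fx=5,fy=5,interpolation=2))
E
```

```text
time: 16.98
tool_pos: [0.5846, -0.2217, -0.0277]
tool_rot: [-0.001, -0.646, 0.763, 0.002]
contact_force: [-0.1, -0.4, -0.1]
gripper_width: 0.502
time: 17.82
tool_pos: [0.4361, -0.1969, 0.1137]
tool_rot: [-0.001, -0.646, 0.763, 0.002]
contact_force: [-0.2, -0.5, -0.3]
gripper_width: 0.003
time: 18.07
tool_pos: [0.4173, -0.1939, 0.1138]
tool_rot: [-0.0, -0.646, 0.764, 0.001]
contact_force: [0.8, -0.8, -0.1]
gripper_width: -0.002
```

View pics/w15.png

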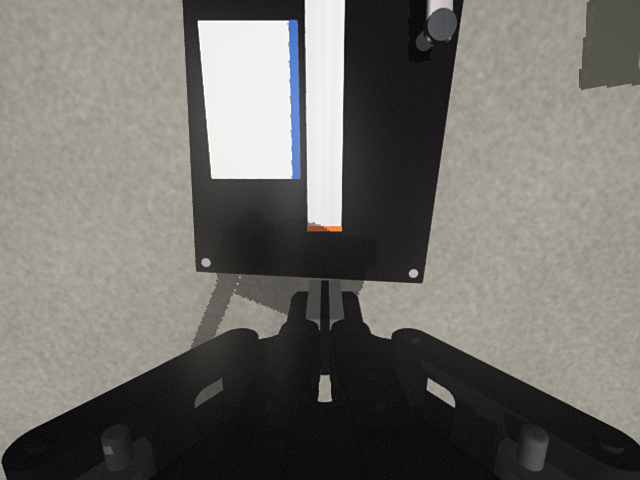

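```bash
cat > meas.py <<'E'
from tile import *
import sys
def edges(name,rows_t,rows_b,xr,ztop=.040):
    c=cam(name); im=cv2.imread(f'pics/{name}.png'); hsv=cv2.cvtColor(im,cv2.COLOR_BGR2HSV).astype(int)
    A=[];B=[];T=[]
    for r in range(*rows_b):
        row=hsv[r,xr[0]:xr[1]]; w=np.where((row[:,2]>120)&(row[:,1]<60))[0]
        if len(w)<10: continue
        A.append(onz('wrist',xr[0]+w[0]-.5,r,ztop,c)[:2]);B.append(onz('wrist',xr[0]+w[-1]+.5,r,ztop,c)[:2])
    for r in range(*rows_t):
        row=hsv[r,xr[0]-60:xr[0]+4]; w=np.where((row[:,0]>100)&(row[:,0]<130)&(row[:,1]>110))[0]
        if len(w): T.append(onz('wrist',xr[0]-60+w[-1]+.5,r,.020,c)[:2])
    for n,P in (('barL',A),('barR',B),('tile',T)):
        P=np.array(P,np.float32); l=cv2.fitLine(P,cv2.DIST_HUBER,0,.01,.01).ravel(); 
        if l[0]<0: l[:2]*=-1
        print(n,len(P),'yaw',np.degrees(np.arctan2(l[1],l[0])).round(2),'pt',l[2:].round(4),'y at x=.5133',round(float(l[3]+l[1]/l[0]*(.5133-l[2])),4))
E
python3 - <<'E'
from meas import *
edges('w15',(22,178),(5,215),(303,360))
c=cam('w15')
print('bar near end',onz('wrist',324,228,.040,c)); print('tile near corner',onz('wrist',300,179,.020,c),'far',onz('wrist',297,20,.020,c))
E
```

```text
barL 210 yaw -9.66 pt [ 0.5051 -0.1953] y at x=.5133 -0.1967
barR 210 yaw -9.61 pt [ 0.5008 -0.2207] y at x=.5133 -0.2228
tile 156 yaw -9.75 pt [ 0.51   -0.1897] y at x=.5133 -0.1903
bar near end [ 0.42131285 -0.19417058  0.04      ]
tile near corner [ 0.45860379 -0.18124952  0.02      ] far [ 0.56742018 -0.19954167  0.02      ]
```

```bash
python3 - <<'E'
from g import *
delta((.5066,-.2461,-.015),np.radians(-99.6))
E
```

```text
shift [ 0.0367 -0.0959  0.1287] rows@40mm 4.116559297448343
rotvec [0.0024 0.0008 0.0013] deg 0.17
```

```bash
python3 -m inch '0.0125 -0.032 0 0 0 0 1; 0.0125 -0.032 0 0 0 0 1; 0.0125 -0.032 0 0.002 0 0 1; 0 0 0.02 0 0 0 1; 0 0 0.03 0 0 0 1; 0 0 0.03 0 0 0 1; 0 0 0.028 0 0 0 1; 0 0 0.013 0 0 0 1; 0 0 0.007 0 0 0 1; 0 0 0 0 0 0 1'; python3 - <<'E'
from g import *
snap('wrist','w16')
delta((.5066,-.2461,-.015),np.radians(-99.6))
E
```

```text
time: 19.0
tool_pos: [0.5054, -0.246, -0.0168]
tool_rot: [-0.001, -0.646, 0.763, 0.003]
contact_force: [-0.1, -0.1, -0.1]
gripper_width: -0.002
shift [-0.0006 -0.0001 -0.    ] rows@40mm 0.01572648031669711
rotvec [0.0019 0.0013 0.0017] deg 0.17
```

View pics/w16.png

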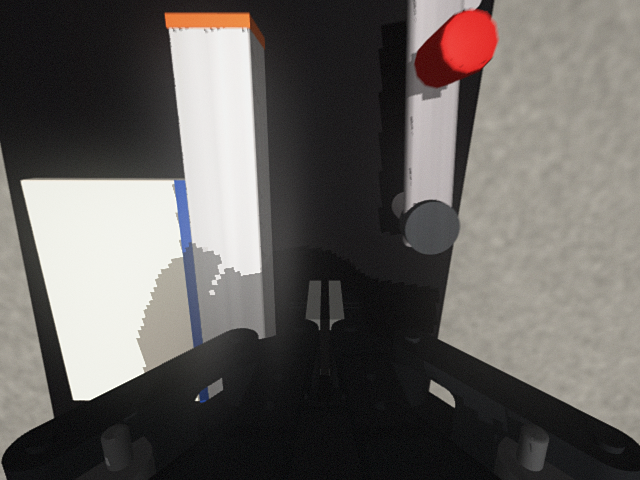

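```bash
python3 -m inch '-0.004 0 0 0 0 0 1;-0.004 0 0 0 0 0 1;0 0 0 0 0 0 1'; python3 -m inch '-0.002 0 0 0 0 0 1;-0.002 0 0 0 0 0 1'; python3 -m inch '-0.002 0 0 0 0 0 1;-0.002 0 0 0 0 0 1'; python3 -m inch '-0.002 0 0 0 0 0 1'; python3 -m inch '-0.002 0 0 0 0 0 1'
```

```text
time: 19.3
tool_pos: [0.5085, -0.2386, -0.0134]
tool_rot: [0.0, -0.646, 0.763, -0.0]
contact_force: [0.2, 1.3, -0.3]
gripper_width: -0.004
time: 19.47
tool_pos: [0.5084, -0.235, -0.0143]
tool_rot: [-0.0, -0.646, 0.763, 0.0]
contact_force: [-0.8, -1.1, 1.9]
gripper_width: -0.001
time: 19.63
tool_pos: [0.5088, -0.2309, -0.0148]
tool_rot: [-0.0, -0.646, 0.763, 0.001]
contact_force: [0.1, -1.3, 1.1]
gripper_width: 0.0
time: 19.72
tool_pos: [0.5091, -0.2296, -0.0147]
tool_rot: [-0.001, -0.646, 0.763, 0.0]
contact_force: [-2.8, -6.2, 4.3]
gripper_width: 0.001
time: 19.8
tool_pos: [0.5092, -0.2291, -0.0141]
tool_rot: [-0.002, -0.646, 0.763, -0.001]
contact_force: [-6.6, -10.2, 7.6]
gripper_width: 0.001
```

```bash
python3 -m inch '-0.002 0 0 0 0 0 1; 0 0 0 0 0 0 1'; python3 - <<'E'
from g import *
snap('wrist','w17')
E
python3 -m inch '0.004 0 0 0 0 0 1; 0.006 0 0 0 0 0 1; 0.008 0 0 0 0 0 1; 0 0 -0.02 0 0 0 1; 0 0 -0.03 0 0 0 1; 0 0.02 -0.03 0 0 0 1; -0.01 0.035 -0.03 0 0 0 1; -0.01 0.035 -0.02 0 0 0 1; 0 0 0 0 0 0 1; 0 0 0 0 0 0 1'; python3 - <<'E'
from g import *
snap('wrist','w18');im,c=snap('side','s18');cv2.imwrite('pics/s18z.png',cv2.resize(im[130:250,250:390],None,fx=5,fy=5,interpolation=2))
E
```

```text
time: 19.97
tool_pos: [0.5094, -0.2285, -0.0132]
tool_rot: [-0.003, -0.647, 0.763, -0.001]
contact_force: [-7.0, -10.4, 7.4]
gripper_width: -0.0
time: 20.85
tool_pos: [0.4252, -0.2102, 0.1132]
tool_rot: [0.001, -0.646, 0.763, -0.001]
contact_force: [0.3, -0.9, -0.3]
gripper_width: -0.0
```

View pics/w18.png

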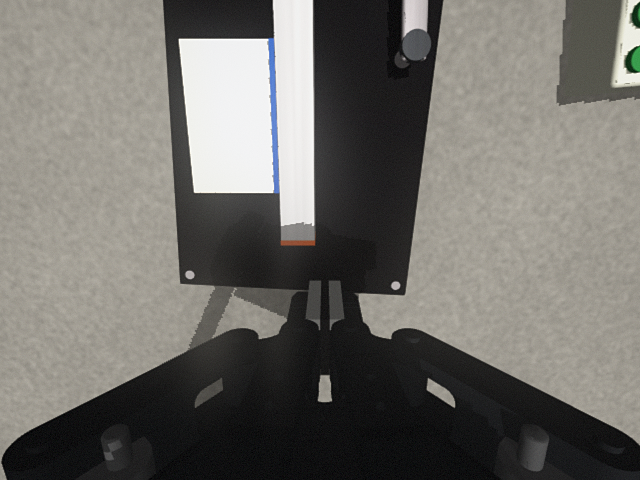

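View pics/s18z.png

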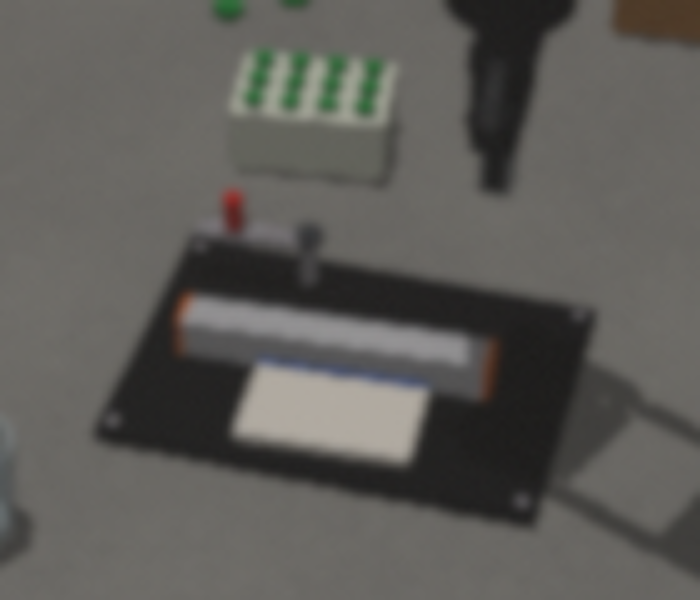

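```bash
python3 - <<'E'
from meas import *
edges('w18',(40,192),(5,222),(274,330))
c=cam('w18')
print('bar near end',onz('wrist',298,244,.040,c))
for p in ((275,150),(278,150),(279,150),(280,150)): print(p,onz('wrist',*p,.040,c)[:2],onz('wrist',*p,.020,c)[:2])
im=cv2.imread('pics/w18.png');print(im[100,264:284].tolist());print(im[150,268:286].tolist())
E
```

```text
barL 217 yaw -9.71 pt [ 0.5143 -0.1912] y at x=.5133 -0.191
barR 217 yaw -9.39 pt [ 0.5267 -0.2194] y at x=.5133 -0.2172
tile 152 yaw -9.81 pt [ 0.5153 -0.1883] y at x=.5133 -0.1879
bar near end [ 0.42049848 -0.18883577  0.04      ]
(275, 150) [ 0.49196856 -0.18563705] [ 0.49186513 -0.18282794]
(278, 150) [ 0.49161588 -0.18774537] [ 0.49148482 -0.18510141]
(279, 150) [ 0.49149832 -0.18844814] [ 0.49135805 -0.18585924]
(280, 150) [ 0.49138076 -0.18915092] [ 0.49123128 -0.18661706]
[[243, 242, 242], [244, 243, 242], [243, 243, 242], [244, 243, 242], [244, 245, 245], [245, 249, 250], [182, 168, 161], [208, 131, 93], [213, 132, 95], [211, 134, 96], [213, 131, 93], [210, 137, 104], [196, 183, 181], [237, 243, 246], [234, 237, 239], [234, 234, 236], [231, 231, 235], [234, 235, 237], [234, 236, 237], [234, 235, 237]]
[[243, 242, 242], [244, 244, 243], [246, 246, 247], [244, 249, 250], [191, 161, 145], [206, 131, 97], [209, 131, 100], [209, 132, 100], [210, 135, 98], [207, 146, 122], [219, 223, 228], [235, 239, 241], [234, 236, 238], [232, 234, 235], [233, 234, 236], [234, 235, 236], [235, 235, 237], [235, 236, 238]]
```

```bash
python3 - <<'E'
from g import *
for p in ((469,213),(468,249),(496,252)): print(onz('top',*p,.055))
c=cam('w1')
for p in ((555,78),(507,186),(515,184)): print('w1',onz('wrist',*p,.055,c))
delta((.5793,-.3189,.12),np.radians(-99.6))
E
```

```text
[ 0.59969208 -0.42049948  0.055     ]
[ 0.49545579 -0.41425318  0.055     ]
[ 0.48749417 -0.49377387  0.055     ]
w1 [ 0.60000056 -0.42060591  0.055     ]
w1 [ 0.49337717 -0.41213667  0.055     ]
w1 [ 0.49706713 -0.41946174  0.055     ]
shift [ 0.0818 -0.1701 -0.0099] rows@40mm 4.726504498460745
rotvec [0.0025 0.0019 0.0012] deg 0.19
```

```bash
python3 -m inch '0.0205 -0.02 0 0 0 0 1; 0.0205 -0.03 0 0 0 0 1; 0.0205 -0.03 0 0 0 0 1; 0.0205 -0.03 0 0 0 0 1; 0 -0.03 0 0.002 0 0 1; 0 -0.03 0 0 0 0 1; 0 0 0 0 0 0 1; 0 0 0 0 0 0 1'; python3 - <<'E'
from g import *
snap('wrist','w19')
delta((.5793,-.3189,.018),np.radians(-99.6))
E
```

```text
time: 21.62
tool_pos: [0.5796, -0.3188, 0.1071]
tool_rot: [-0.0, -0.646, 0.763, 0.003]
contact_force: [-0.6, -0.4, -0.2]
gripper_width: -0.0
shift [ 0.0006 -0.001   0.0897] rows@40mm 2.2423926249990913
rotvec [0.0047 0.0035 0.0019] deg 0.35
```

View pics/w19.png

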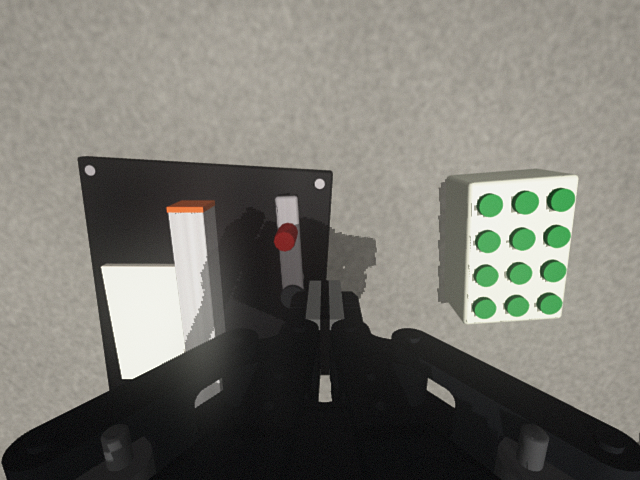

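```bash
python3 - <<'E'
from g import *
c=cam('w19')
print(onz('wrist',287,231,.075,c)); print(onz('wrist',285,246,.075,c))
print(proj('wrist',(.59,-.293,.075),c),proj('wrist',(.59,-.293,.049),c))
E
python3 -m inch '0 0 0.03 0 0 0 1; 0 0 0.03 0 0 0 1; 0 0 0.02 0 0 0 1; 0 0 0.01 0 0 0 1; 0 0 0 0 0 0 1; 0 0 0 0 0 0 1'; python3 - <<'E'
from g import *
snap('wrist','w20')
delta((.5793,-.3189,.018),np.radians(-99.6))
E
```

```text
[ 0.59603839 -0.29715178  0.075     ]
[ 0.58641864 -0.29394287  0.075     ]
[282.47204549 240.97828074] [286.83670532 230.47469642]
time: 22.17
tool_pos: [0.5786, -0.3187, 0.0209]
tool_rot: [0.0, -0.646, 0.763, 0.001]
contact_force: [1.1, -0.2, -0.4]
gripper_width: 0.001
shift [-0.0004  0.0005  0.0044] rows@40mm 0.109984659057182
rotvec [-0.0016  0.0005  0.0012] deg 0.12
```

View pics/w20.png

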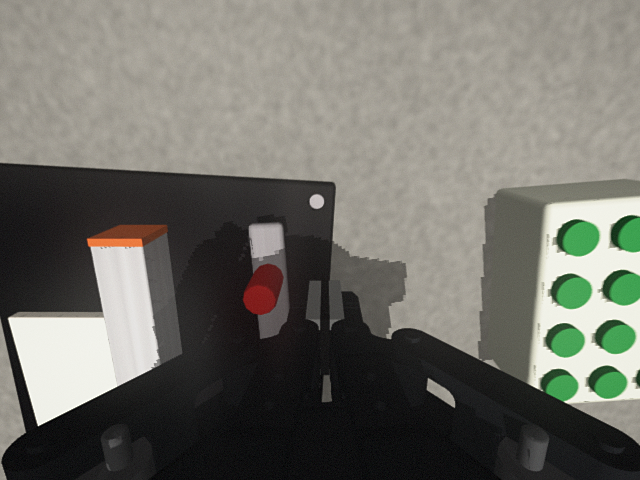

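```bash
python3 -m inch '-0.004 0 0 0 0 0 1; -0.004 0 0 0 0 0 1; -0.004 0 0 0 0 0 1; -0.004 0 0 0 0 0 1; -0.004 0 0 0 0 0 1; -0.004 0.001 0 0 0 0 1'; python3 -m inch '-0.004 0.001 0 0 0 0 1; -0.004 0.002 0 0 0 0 1; -0.004 0.003 0 0 0 0 1; -0.004 0.004 0 0 0 0 1'; python3 - <<'E'
from g import *
snap('wrist','w21');im,c=snap('side','s21');cv2.imwrite('pics/s21z.png',cv2.resize(im[130:250,250:390],None,fx=5,fy=5,interpolation=2))
E
```

```text
time: 22.72
tool_pos: [0.5826, -0.2948, 0.0216]
tool_rot: [0.001, -0.646, 0.763, -0.0]
contact_force: [0.0, -0.7, 0.4]
gripper_width: -0.003
time: 23.05
tool_pos: [0.5749, -0.2771, 0.0209]
tool_rot: [0.001, -0.646, 0.763, 0.0]
contact_force: [0.4, -2.0, -0.3]
gripper_width: 0.001
```

View pics/w21.png

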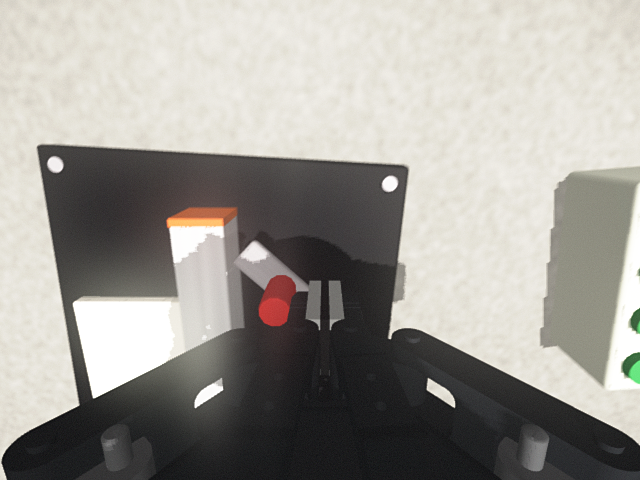

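View pics/s21z.png

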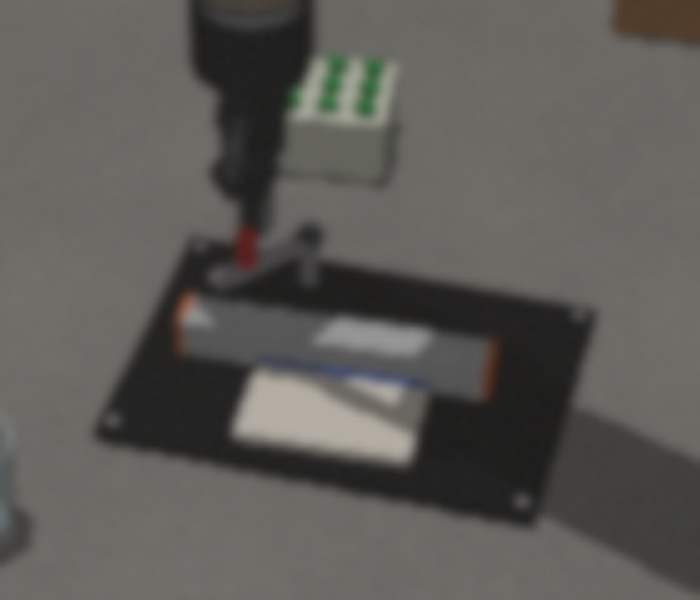

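```bash
python3 -m inch '-0.003 0.003 0 0 0 0 1; -0.0025 0.003 0 0 0 0 1; -0.002 0.003 0 0 0 0 1; 0 0 0 0 0 0 1'; python3 -m inch '0.005 0 0 0 0 0 1; 0 -0.012 0 0 0 0 1; 0 -0.012 0 0 0 0 1; 0 -0.005 0 0 0 0 1; -0.01 0 0 0 0 0 1; -0.01 0 0 0 0 0 1; -0.008 0 0 0 0 0 1; 0 0 0 0 0 0 1';python3 - <<'E'
from g import *
snap('wrist','w22')
E
```

```text
time: 23.48
tool_pos: [0.5667, -0.2682, 0.0209]
tool_rot: [0.0, -0.646, 0.763, 0.001]
contact_force: [-0.6, -0.4, 0.1]
gripper_width: 0.001
time: 24.15
tool_pos: [0.5994, -0.2484, 0.0207]
tool_rot: [0.001, -0.647, 0.763, 0.001]
contact_force: [0.1, -1.3, 0.2]
gripper_width: -0.003
```

View pics/w22.png

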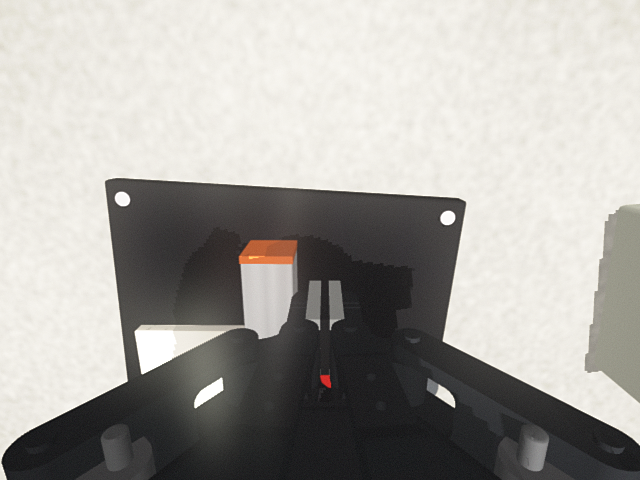

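```bash
python3 -m inch '0 0.005 0 0 0 0 1; 0 0.005 0 0 0 0 1; 0 0.004 0 0 0 0 1; 0 0.004 0 0 0 0 1'; python3 -m inch '0 0.003 0 0 0 0 1; 0 0.003 0 0 0 0 1';python3 -m inch '0 0.003 0 0 0 0 1; 0 0.002 0 0 0 0 1'; python3 -m inch '0 0.002 0 0 0 0 1'; python3 -m inch '0 0.002 0 0 0 0 1'
```

```text
time: 24.53
tool_pos: [0.5819, -0.2478, 0.0214]
tool_rot: [0.001, -0.646, 0.764, 0.0]
contact_force: [2.6, 0.8, -0.7]
gripper_width: -0.002
time: 24.7
tool_pos: [0.5759, -0.247, 0.0214]
tool_rot: [0.001, -0.646, 0.763, 0.0]
contact_force: [1.0, 0.8, 1.4]
gripper_width: 0.002
time: 24.87
tool_pos: [0.5708, -0.2461, 0.0212]
tool_rot: [0.0, -0.646, 0.763, 0.0]
contact_force: [2.0, 1.2, 0.1]
gripper_width: -0.003
time: 24.95
tool_pos: [0.5689, -0.2458, 0.0212]
tool_rot: [0.0, -0.646, 0.763, 0.0]
contact_force: [1.5, 0.6, 1.2]
gripper_width: -0.002
time: 25.03
tool_pos: [0.567, -0.2454, 0.0211]
tool_rot: [0.0, -0.646, 0.763, 0.0]
contact_force: [1.0, -0.5, -0.1]
gripper_width: 0.001
```

```bash
python3 -m inch '0 0.002 0 0 0 0 1'; python3 -m inch '0 0.002 0 0 0 0 1'; python3 -m inch '0 0.002 0 0 0 0 1'; python3 - <<'E'
from g import *
snap('wrist','w23');im,c=snap('side','s23');cv2.imwrite('pics/s23z.png',cv2.resize(im[130:250,250:390],None,fx=5,fy=5,interpolation=2))
E
```

```text
time: 25.12
tool_pos: [0.5667, -0.2454, 0.0215]
tool_rot: [0.002, -0.646, 0.763, -0.001]
contact_force: [10.1, -0.0, -5.1]
gripper_width: -0.001
time: 25.2
tool_pos: [0.5666, -0.2455, 0.0217]
tool_rot: [0.003, -0.646, 0.764, -0.003]
contact_force: [16.7, -2.3, -8.7]
gripper_width: 0.002
time: 25.28
tool_pos: [0.5666, -0.2455, 0.0219]
tool_rot: [0.005, -0.646, 0.764, -0.005]
contact_force: [22.3, -3.5, -11.8]
gripper_width: 0.005
```

View pics/s23z.png

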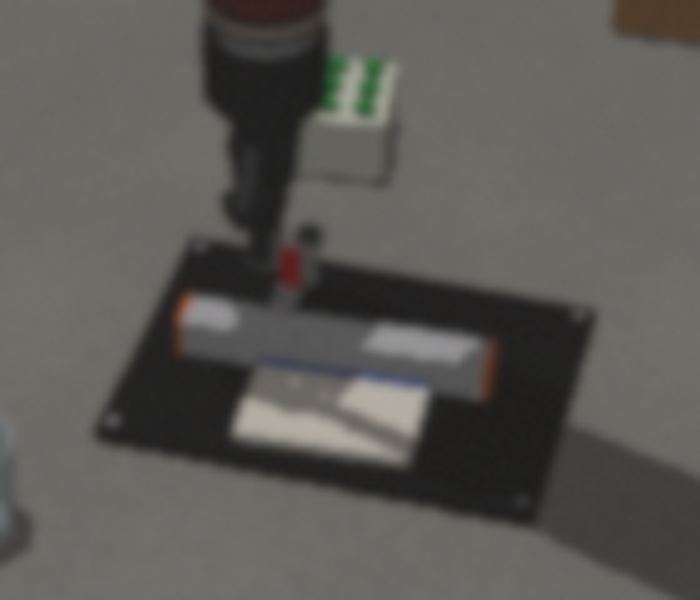

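```bash
python3 -m inch '0 -0.008 0 0 0 0 1; 0 -0.012 0 0 0 0 1; 0 0 -0.02 0 0 0 1; 0 0 -0.03 0 0 0 1; 0 0 -0.035 0 0 0 1; 0 0 -0.035 0 0 0 1; 0 0.035 -0.03 0 0 0 1; 0 0.035 0 0 0 0 1; 0 0.035 0 0 0 0 1; 0 0.035 0 0 0 0 1'; python3 -m inch '0 0.03 0 0 0 0 1; 0 0.02 0 0 0 0 1; 0 0 0 0 0 0 1; 0 0 0 0 0 0 1'; python3 - <<'E'
from g import *
snap('wrist','w24');im,c=snap('side','s24');cv2.imwrite('pics/s24z.png',cv2.resize(im[130:250,250:390],None,fx=5,fy=5,interpolation=2))
E
```

```text
time: 26.22
tool_pos: [0.4445, -0.2252, 0.1686]
tool_rot: [-0.0, -0.646, 0.763, 0.0]
contact_force: [0.2, -0.0, -0.3]
gripper_width: -0.001
time: 26.55
tool_pos: [0.396, -0.217, 0.1681]
tool_rot: [0.0, -0.646, 0.764, 0.0]
contact_force: [-0.0, 0.8, -0.4]
gripper_width: 0.002
```

View pics/w24.png

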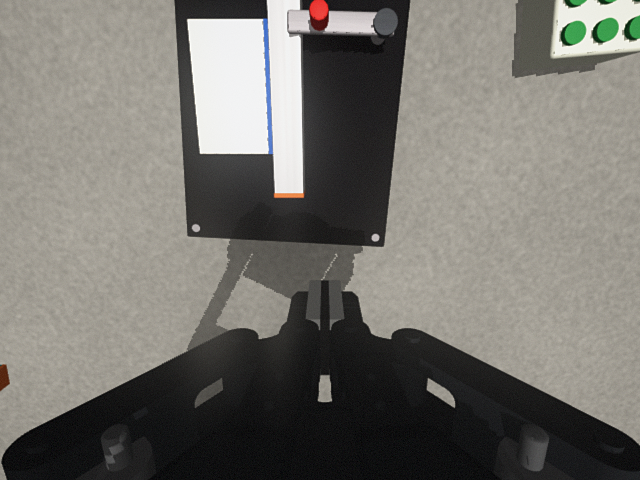

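View pics/s24.png

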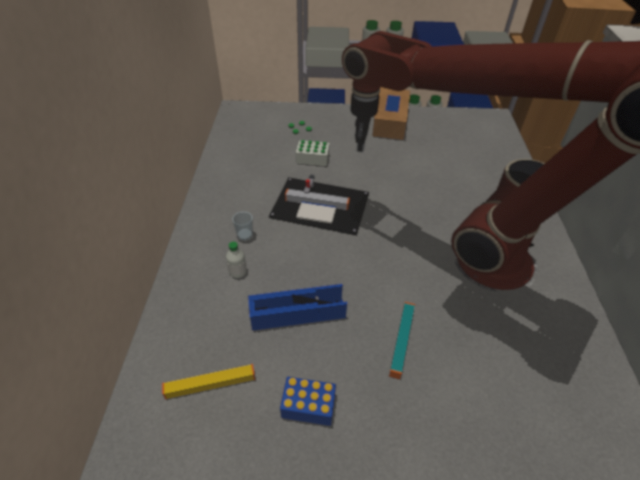

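Clip sits across the straightedge, knob at (319,12), pivot at (385,22). The bar lies along the blue stripe at columns 268–275. One last measurement.

```bash
python3 - <<'E'
from meas import *
edges('w24',(20,150),(38,190),(269,312))
c=cam('w24')
k=onz('wrist',318,5,.075,c);p=onz('wrist',386,22,.049,c); print(k,p,'clip rel stage',np.arctan2(*(k-p)[[1,0]])+np.radians(12.9))
print('near end',onz('wrist',289,195,.040,c))
E
```

```text
barL 152 yaw -9.64 pt [ 0.4857 -0.1862] y at x=.5133 -0.1909
barR 152 yaw -9.61 pt [ 0.4942 -0.2139] y at x=.5133 -0.2172
tile 130 yaw -9.67 pt [ 0.5167 -0.1881] y at x=.5133 -0.1876
[ 0.55278855 -0.23873865  0.075     ] [ 0.5413012  -0.28906507  0.049     ] clip rel stage 1.5715316446546028
near end [ 0.42178991 -0.18900426  0.04      ]
```

```bash
python3 -c "
from plant import *
print(job_done()); print(state()['time'])"
```

```text
the job is handed in; nothing more can be done
None
the job is handed in; nothing more can be done
```

I finished the whole sequence and handed the job in at about 26.6 s; it reported no verdict. I pressed the straightedge to its stop, and the cameras showed it stayed tipped. I then gripped it near the raised end, lifted it out and laid it beside the striped edge. Next I released it and pushed it flush with the closed fingers. The clip went over last, until it reached its stop.

**Last checks (wrist camera):**
- **Straightedge:** parallel to the tile edge within about 0.1°, its centre line about 13–14 mm from the edge, and its middle about 10 mm from the edge's middle.
- **Clip:** at about 1.57 rad, with a sharp force rise when it reached the stop.
- **Robot:** clear of everything at hand-in.
- **Other objects:** I never went near the bottle, beaker, tip box or vial rack. They look in place in the last side view, but I did not measure them.

**What disagreed:**
- **Fingertips:** they touched about 39 mm behind the reported TCP, not at it. My first press position was behind the bar's end, so it met nothing. I corrected for the offset from then on.
- **Tile edge:** in the last two wrist pictures it measured about 2–3 mm farther toward +y than in an earlier, clearer one. The bar hides part of the stripe there. I relied on the earlier reading and on the push force, which rose sharply at contact to about 10 N sideways.

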